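Snap the clip-on cover onto the relay box

TASK

Pick up the black clip-on cover by its rib, set it squarely on the open relay box with each clip arm between its pair of guide posts, and press it straight down until both clips have snapped under the rim lips and it sits fully home; then let go. Press firmly but slowly and feel for the snap: the box sits on soft mounts and must not be hit or crushed (stay below 30 N). Leave the other things on the bench where they are.

Things in the scene. Friction and masses are not known exactly. Their poses are not given: they have to be found in the camera images.
- cover_rib (a point): Black clip-on cover, loose, about 0.12 kg, standing upright on its two clip arms. Deck 110 x 67 mm, 4 mm thick; on it a grip rib 56 long (x), 20 wide (y), 26 mm high. This point is the rib's centre, half-way up: 13 mm above the deck's top, 17 mm above its underside, 47 mm above the arms' feet. x along deck and rib, z up. Skirts at the long sides end 12 mm below the underside. Fits the box either way round.
- clip_a (a point): Point on the cover at its +x clip arm, in the plane of the deck's underside, 52.5 mm from the middle; axes as the rib. The rigid arm is 4 mm thick, 24 mm wide in y, hangs 30 mm down from here and has a ramped hook 3.5 mm deep on the inner side of its foot.
- clip_b (a point): The same at the cover's -x clip arm, 52.5 mm the other way.
- box_rim (a point): Open relay box: black tray 88 x 56 mm with relays in it, on soft mounts over a bolted plate 150 x 90 mm. Point: centre of the opening in the plane of the rim's top, 57 to 81 mm above the bench; x along the tray, z up. Cover home: deck underside on this rim, rib centre at z = 17 mm. When pressed the box first sinks straight down 6 to 20 mm (differs each time) to a hard stop; the clips snap at about that depth, and it springs back a few mm to meet the cover.
- guide_a (a point): Gap at the box's +x end between two upright guide posts, 6 mm thick, 33 mm apart centre to centre in y, tops rounded. Point: middle of the gap at the height of the tops, 2 mm below the rim plane, 52.5 mm from the box's middle. The 24 mm clip arm goes into the 27 mm gap; it enters when the cover is 28 mm above home.
- guide_b (a point): The same gap at the box's -x end.
- rim_lip (a point): Sprung steel rim lip, a level 4 mm round bar sticking out of the box's +x end wall between the posts, 20 mm below the rim plane (its twin is at the -x end). Hooks meet the lips about 8 mm above home, push them in over about 5 mm more, then snap under. The snap takes some 10 to 22 N in all, varying with friction.
- sleeve: Bystander: rusty steel sleeve, 50 mm diameter, 36 mm high, origin under its centre.
- sleeve2: Bystander: a second such sleeve.
- relay: Bystander: cream spare relay, 30 x 30 x 32 mm, origin under its centre.
- plain_lid: Bystander: plain flat black lid without arms or rib, 85 x 58 x 12 mm, origin under its centre; not for this box.
- pedal_pad: Bystander: black rubber pedal pad, 62 x 75 x 13 mm, origin under its centre.
- driver: Bystander: screwdriver lying on the bench.
- tin: Bystander: round tin, 74 mm diameter, 95 mm high, origin under its centre.
- bracket: Bystander: L-shaped brass-coloured bracket, 90 x 35 x 34 mm, origin under its centre.
Not all that is in view belongs to the job. What is shaped like the part that bears cover_rib but orange or pink is not meant.

How it is judged (in metres and radians):
On the way, in this order (a step that is already met when the one before it is completed fails the run):
1. the cover is squarely over the box with both clip arms between their guide posts, not yet snapped (horizontal distance between cover_rib and box_rim below 0.004 m and angle between the x axis of cover_rib and the x axis of box_rim, either way round below 0.06 rad and z of clip_a in the frame of box_rim between 0.0045 and 0.016 m and z of clip_b in the frame of box_rim between 0.0045 and 0.016 m), for 0.1 s.
2. both clips have snapped and the cover is home (z of each of clip_a, clip_b in the frame of box_rim below 0.002 m), for 0.2 s.
At the end, for the whole second after the job is handed in: The cover sits fully home on the relay box: both clip points within 2 mm of the rim plane, centred within 4 mm and lined up within 0.06 rad (either way round), both clips snapped, at rest (all of step 2 and horizontal distance between cover_rib and box_rim below 0.004 m and angle between the x axis of cover_rib and the x axis of box_rim, either way round below 0.06 rad and linear speed of cover below 0.02 m/s); the robot touches nothing.
It fails at once if the cover and the box press on each other with more than 30 N (contact force between cover and relay_box above 30 N).
It fails at once if one of the other things on the bench is moved by more than 20 mm (distance of any of sleeve, relay, sleeve2, plain_lid, pedal_pad, driver, tin, bracket from where it was at the start of the episode above 0.02 m).
It also fails if it takes over 64 s, if anything falls off the work surface, if the arm or the gripper's body presses on something with over 40 N, if the wrist force passes 120 N, or if a joint passes its speed limit or range.

ROBOT

A 6-joint arm with a two-finger parallel gripper is mounted at the origin on the work surface. World frame = base frame: x ahead of the robot, y to its left, z up, the work surface at z = 0. Lengths are in mm, angles in rad, forces in N, time in s.
With the tool pointing down it reaches from about 350 to 775 mm from the base axis. Payload 7.3 kg.
Tool frame: the origin (TCP) lies midway between the tips of the shut fingers; the grasp point (between the pads) lies 19 mm behind it (grasp_offset is the z of the grasp point in the tool frame, in mm); z points along the fingers, y is the direction in which the jaws open and shut (so a half turn about z gives the same grasp; the last joint's range is limited). The gripper opens to 92 mm and grips with 3 to 60 N. Pads are 19 mm wide; open, the fingers measure 130 mm over their backs; the gripper's body (75 mm by 190 mm) begins 47 mm behind the grasp point.
Start: joints at [-1.251, 0.342, 1.524, -0, 1.275, -0.146], TCP at [235.821, -469.077, 226.741] pointing down, gripper open.
Joint ranges: [-2.53, 2.53], [-0.77, 2.02], [0.04, 2.7], [-1, 4.14], [0.28, 2.66], [-3.11, 3.11]. Speed limits (rad/s): [2.57, 2.57, 3.14, 3.14, 3.14, 3.14].

INTERFACE

Orientations are given as [roll, pitch, yaw] about the fixed x, y, z axes, in that order (R = Rz(yaw) Ry(pitch) Rx(roll)).
In Python, from plant import get_obs, capture, camera_model, close_job, boxes_of, regions_of, place_of, grasp_offset gives the robot as it stands. The module is installed in compiled form; this text tells all that it offers.
- The arm moves only by the tool send_rows, never from a script. Its argument "targets" is a list that holds one entry, the list of rows, each a list of 7 numbers: the turn, a rotation vector about the tool's x, y, z in degrees, then the shift along the tool's x, y, z in mm, then the closure, from -1 (fully open) to 1 (shut). A call has 1 to 5 rows; each row is the pose to reach, as a shift and turn from the pose commanded when the call began, along the tool's axes at that moment; what a row does not reach only later rows make up. A row lasts 1/12 s, in which the tool goes at most 41.7 mm and 7.16 degrees, less where a joint would pass 70% of its speed; a pose out of reach is approached as far as the arm can. A call with a gripper value outside its range is refused whole. The fingers move at their own pace and stop on an object; the grip force is fixed at half the most. Time passes only in rows, so rows that repeat a pose let the fingers close. It gives the time, the measured TCP pose, the force and the opening at its end, in the units of the state.
- get_obs(): the state, without advancing time (a new reading comes with each control period).
- capture(name): name is "side" or "top" or "wrist"; returns the picture (384x512x3 uint8, red, green, blue); there is no depth.
- camera_model(name): a dict with "K" (3x3 intrinsics, pixels), "world_to_cam" (4x4, takes a point from world to camera coordinates). Camera axes: x right, y up, looking along -z (the intrinsics and any distortion apply to the point x, -y, -z); pixel columns grow to the right and rows downward; lengths in mm; the calibration is good to about 2 mm. A picture is of the moment at which its call begins: read the wrist's pose just before it. camera_model takes no time and is no camera call; for the wrist camera it gives the pose at the moment of the call.
- close_job(): hands the job in, once; it reports no verdict.
Trained networks look in the newest picture that a camera, given by its name, has taken for a name from the list of things; names that differ only in an ending like _2 or _b are one class to them, and where a whole thing is asked for, a point or a joint stands for the part that bears it (a point fixed in the world has none). Each returns a list of dicts, best first, with "conf" (0 to 1); they miss things now and then, are a little off and sometimes report something else, mostly with a low value. They report only what shows in the picture. A call takes as long as a camera call. They do not tell look-alikes from the thing itself.
- boxes_of(label, camera): "location" ([row, column] in pixels, amid what is visible of it).
- regions_of(label, camera): "region" (384x512 bool, what is visible of it) and "location" ([row, column] in pixels, amid what is visible of it).
- place_of(label, camera): "location" ([row, column] in pixels: a listed point, or the origin of a listed thing).
The state is a dict: "time": time; "joint_positions": joint angles; "dq": joint speeds; "tau": joint torques, N m; "tool_pos": TCP position; "tcp_rot": TCP orientation; "contact_force": force on the tool from outside, world axes, zero at the start; "moment": the same for the moment, N m; "grip_width": finger opening in mm.
Only numpy, scipy, OpenCV 4.12 (cv2) and the standard library are available. Lean on these libraries where they do the work, as an engineer would, in place of code of your own. Each camera call takes 0.05 s, during which the arm holds its last target.

## Working session

There is one attempt and no reset: what is moved stays moved. The work goes in short steps, Python scripts to look and compute and a tool call to move; the robot and the scene stay as the last step left them, time stands still between calls to the robot, and variables do not carry over. Pictures are saved under pics/ and viewed, and the job is handed in when it is done.

Besides the shell and the picture viewer there is one more tool, called after "Emit:" as name([rows], argument=value, ...), one row to a line, values as JSON. send_rows: Moves the arm, as the interface text tells. Its arguments: {"type":"object","properties":{"targets":{"type":"array","items":{"type":"array","items":{"type":"array","items":{"type":"number"}}}}},"required":["targets"]}

```bash
mkdir -p pics; ls
cat > h.py <<'E'
import numpy as np, cv2
from plant import *
from scipy.spatial.transform import Rotation as R
def snap(n,f,crop=None,s=1):
    im=capture(n); b=cv2.cvtColor(im,cv2.COLOR_RGB2BGR)
    if crop: r0,r1,c0,c1=crop; b=b[r0:r1,c0:c1]
    if s!=1: b=cv2.resize(b,None,fx=s,fy=s,interpolation=cv2.INTER_CUBIC)
    cv2.imwrite('pics/'+f,b); return im
def ray(cm,rc):
    K=cm['K'];T=cm['world_to_cam']; d=np.linalg.inv(K)@[rc[1],rc[0],1]; d=np.array([d[0],-d[1],-d[2]])
    Rm=T[:3,:3]; o=-Rm.T@T[:3,3]; return o,Rm.T@d
def atz(cm,rc,z):
    o,d=ray(cm,rc); return o+d*(z-o[2])/d[2]
def proj(cm,p):
    q=cm['world_to_cam']@np.r_[p,1]; v=cm['K']@[q[0],-q[1],-q[2]]; return np.array([v[1]/v[2],v[0]/v[2]])
def tri(obs):
    A=np.zeros((3,3));b=np.zeros(3)
    for cm,rc in obs:
        o,d=ray(cm,rc); d=d/np.linalg.norm(d); P=np.eye(3)-np.outer(d,d);A+=P;b+=P@o
    p=np.linalg.solve(A,b); return p,[proj(cm,p)-np.array(rc) for cm,rc in obs]
E
python3 - <<'E'
from h import *
np.set_printoptions(precision=2,suppress=True)
o=get_obs(); print(o)
for n in ['top','side','wrist']:
    snap(n,n+'0.png',s=1.5); cm=camera_model(n); print(n,{k:(v if k!='world_to_cam' else v) for k,v in cm.items()})
    print('o',ray(cm,[192,256])[0])
    for l in ['cover_rib','clip_a','box_rim','guide_a','rim_lip']:
        if n=='wrist': continue
        print(l,[(np.round(d['location'],1),round(d['conf'],2)) for d in place_of(l,n)])
print(grasp_offset() if callable(grasp_offset) else grasp_offset)
E
```

```text
pics
{'time': 0.0, 'joint_positions': array([-1.25,  0.34,  1.53,  0.  ,  1.28, -0.15]), 'dq': array([-0., -0., -0.,  0., -0.,  0.]), 'tau': array([ -0.  , -43.13, -24.42,   0.07,   0.06,  -0.  ]), 'tool_pos': array([ 235.69, -468.65,  226.07]), 'tcp_rot': array([-3.14, -0.  ,  0.47]), 'contact_force': array([-0.13, -0.33, -0.26]), 'moment': array([-0.02, -0.02, -0.02]), 'grip_width': 91.49975324895118}
top {'K': array([[468.02,   0.  , 262.73],
       [  0.  , 468.02, 185.59],
       [  0.  ,   0.  ,   1.  ]]), 'world_to_cam': array([[    0.02,    -1.  ,     0.01,   -20.46],
       [    0.98,     0.03,     0.18,  -507.46],
       [   -0.18,     0.01,     0.98, -1412.36],
       [    0.  ,     0.  ,     0.  ,     1.  ]])}
o [ 247.83    7.42 1480.28]
cover_rib [(array([141.3, 345.3]), 0.74), (array([189.1, 323. ]), 0.71), (array([285.5, 362.4]), 0.71), (array([231.8, 375.3]), 0.68), (array([237.5, 313.7]), 0.67), (array([112.3, 294.3]), 0.41)]
clip_a [(array([142. , 365.1]), 0.93), (array([252.9, 380.8]), 0.88), (array([305.1, 372.6]), 0.87), (array([253. , 300.1]), 0.81), (array([214
[... 1135 characters left out ...]
3, 291. ]), 0.58), (array([248.6, 230.8]), 0.57), (array([175.5, 264.7]), 0.56), (array([147.7, 281.2]), 0.55), (array([287.5, 130.6]), 0.21)]
box_rim [(array([252.2, 253.2]), 0.83)]
guide_a [(array([268.2, 266. ]), 0.83), (array([249.6, 228.9]), 0.58), (array([239. , 141.5]), 0.19)]
rim_lip [(array([254. , 226.2]), 0.87), (array([368.1, 241.3]), 0.64)]
wrist {'K': array([[318.46,   0.  , 256.73],
       [  0.  , 318.46, 187.62],
       [  0.  ,   0.  ,   1.  ]]), 'world_to_cam': array([[   0.45,   -0.89,   -0.  , -524.31],
       [   0.86,    0.43,   -0.25,   29.97],
       [   0.22,    0.11,    0.97, -390.27],
       [   0.  ,    0.  ,    0.  ,    1.  ]])}
o [ 297.04 -437.82  384.95]
-18.8
```

View pics/top0.png

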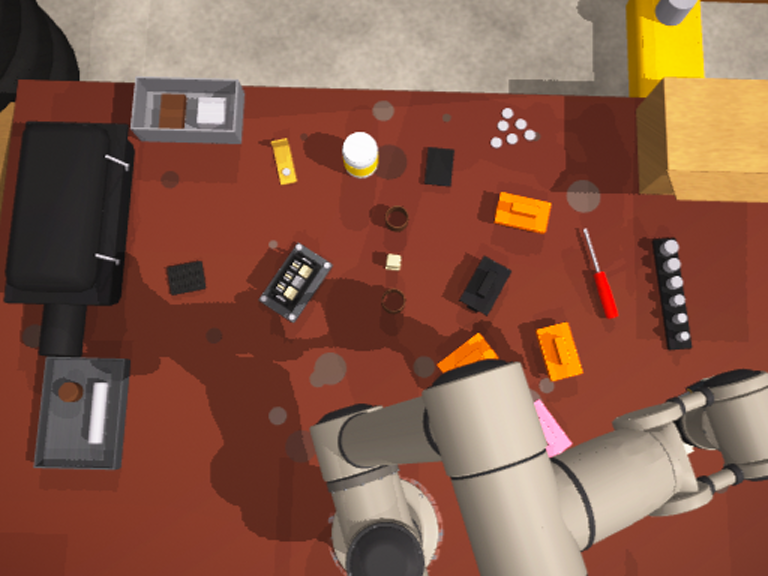

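View pics/side0.png

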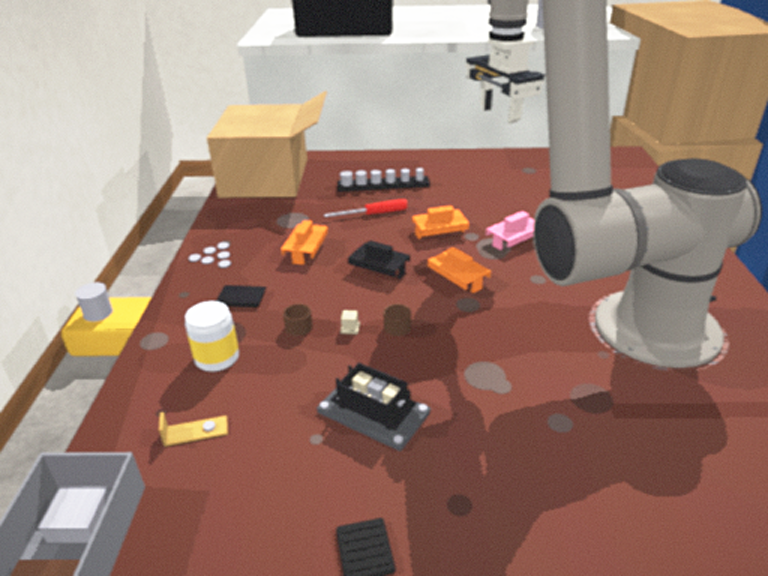

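View pics/wrist0.png

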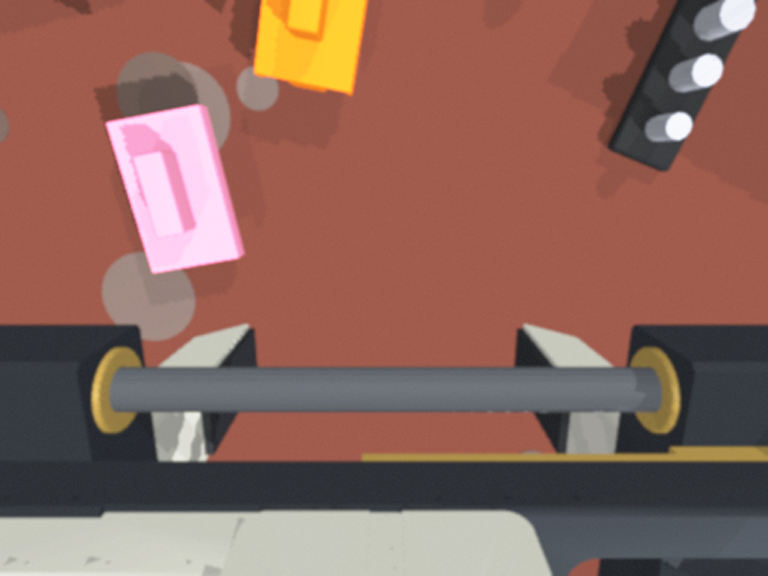

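The black candidate is at top (189,323) and side (168,250). The orange ones at top (141,345), (232,375), (237,314) and the pink one at (285,362) are excluded by colour. The flat black lid at about (111,292) has no rib. I'll confirm with a crop.

Run:
```python
from h import *
np.set_printoptions(precision=1,suppress=True)
t=snap('top','c1.png'); s=snap('side','c2.png')
A=cv2.resize(t[155:225,280:370],None,fx=4.4,fy=4.4,interpolation=2);B=cv2.resize(t[150:220,150:240],None,fx=4.4,fy=4.4,interpolation=2)
cv2.imwrite('pics/crop1.png',np.hstack([A,B])[:,:,::-1])
T=camera_model('top');S=camera_model('side')
p,r=tri([(T,[189.1,323.]),(S,[168.3,250.5])]);print('cover',p,r, atz(T,[189.1,323],47),atz(S,[168.3,250.5],47))
a,b=atz(T,[200.3,315.1],30),atz(T,[172.1,330.6],30);print(a,b,np.linalg.norm(a-b),(a+b)/2,np.degrees(np.arctan2(*(b-a)[1::-1])))
a,b=atz(S,[169.5,239.4],30),atz(S,[175.5,264.7],30);print(a,b,np.linalg.norm(a-b),(a+b)/2,np.degrees(np.arctan2(*(b-a)[1::-1])))
p,r=tri([(T,[187.2,194.2]),(S,[252.2,253.2])]);print('rim',p,r)
for z in (57,69,81):
  a,b=atz(T,[171.9,207.9],z),atz(T,[197.1,184.5],z);print(z,a,b,np.linalg.norm(a-b),np.degrees(np.arctan2(*(a-b)[1::-1])))
  a,b=atz(S,[268.2,266.],z),atz(S,[249.6,228.9],z);print(z,a,b,np.linalg.norm(a-b),np.degrees(np.arctan2(*(b-a)[1::-1])))
```

```text
cover [ 504.6 -196.6   38.4] [array([-0.5,  0. ]), array([0.1, 0.5])] [ 501.6 -195.2   47. ] [ 505.5 -183.    47. ]
[ 468.3 -172.8   30. ] [ 560.  -221.7   30. ] 103.93544072008365 [ 514.1 -197.3   30. ] -28.018823923541294
[ 540.7 -204.4   30. ] [ 463.  -168.7   30. ] 85.49016801816805 [ 501.9 -186.5   30. ] 155.28600143607676
rim [491.3 202.7  66.6] [array([ 0.7, -0.1]), array([-0.2, -0.9])]
57 [544.3 163.9  57. ] [463.3 232.   57. ] 105.77193230749037 -40.07018573926104
57 [461.3 242.9  57. ] [544.9 184.   57. ] 102.25725600488337 -35.1740073305412
69 [541.8 162.6  69. ] [461.5 230.1  69. ] 104.88014457221381 -40.07018573926105
69 [461.3 254.8  69. ] [543.3 197.   69. ] 100.3326417141149 -35.17400733054119
81 [539.3 161.3  81. ] [459.7 228.2  81. ] 103.98835683693717 -40.07018573926106
81 [461.3 266.7  81. ] [541.7 210.   81. ] 98.40802742334644 -35.17400733054118
```

View pics/crop1.png

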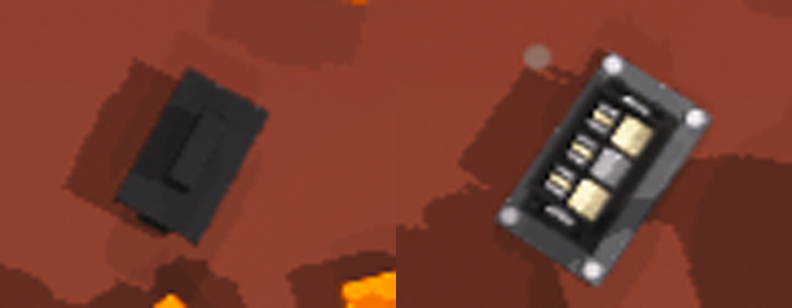

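```bash
cat >> h.py <<'E'
def go(pos,yawdeg=None,rot=None):
    o=get_obs(); R0=R.from_euler('xyz',o['tcp_rot']); R1=R.from_euler('xyz',[np.pi,0,np.radians(yawdeg)]) if rot is None else rot
    print('turn',np.round((R0.inv()*R1).as_rotvec(degrees=True),2),'shift',np.round(R0.inv().apply(np.array(pos)-o['tool_pos']),2),'t',round(o['time'],2))
E
python3 -c "
from h import *
go([452,-168,260],-28)"
```

```text
turn [ 1.000e-02 -0.000e+00  5.469e+01] shift [ 328.38 -171.92  -33.27] t 0.75
```

Emit:
send_rows([
  [[0,0,6.5,36,-19,-4,-1],[0,0,13,72,-38,-8,-1],[0,0,19.5,108,-57,-12,-1],[0,0,26,144,-76,-16,-1],[0,0,32.5,180,-95,-20,-1]],
])

```text
time: 1.17
tool_pos: [350.0, -308.7, 246.2]
tcp_rot: [3.141, -0.0, -0.092]
contact_force: [-0.3, -0.9, 0.4]
grip_width: 91.5
```

```bash
python3 -c "
from h import *
go([452,-168,260],-28)"
```

```text
turn [ 1.000e-02 -3.000e-02  2.272e+01] shift [  88.66 -149.53  -13.76] t 1.17
```

Emit:
send_rows([
  [[0,0,5.5,20,-36,-3,-1],[0,0,11,42,-72,-6,-1],[0,0,16.5,64,-108,-10,-1],[0,0,22,83,-144,-13,-1],[0,0,22,83,-144,-13,-1]],
])

```text
time: 1.58
tool_pos: [447.2, -169.0, 259.7]
tcp_rot: [-3.139, -0.002, -0.471]
contact_force: [-1.0, -0.2, -0.1]
grip_width: 91.6
```

Run:
```python
from h import *
np.set_printoptions(precision=2,suppress=True)
snap('wrist','w1.png',s=1.5); W=camera_model('wrist'); o=get_obs(); print(o['tool_pos'],o['tcp_rot'],o['time'],o['contact_force'])
for l,z in (('cover_rib',47),('clip_a',30)):
    for d in place_of(l,'wrist'): print(l,d['location'],d['conf'],atz(W,d['location'],z))
```

```text
[ 446.   -171.02  259.3 ] [-3.14 -0.   -0.47] 1.6333 [ 0.67  0.6  -0.37]
cover_rib [110.9, 255.9] 0.96 [ 502.18 -196.01   47.  ]
cover_rib [156.3, 426.2] 0.94 [ 366.47 -350.93   47.  ]
cover_rib [243.9, 289.8] 0.83 [ 337.55 -160.92   47.  ]
clip_a [156.6, 261.3] 0.9 [ 450.32 -177.23   30.  ]
clip_a [182.9, 443.2] 0.8 [ 318.53 -365.76   30.  ]
clip_a [200.6, 307.1] 0.79 [ 373.81 -204.1    30.  ]
clip_a [64.4, 259.5] 0.73 [ 546.26 -222.72   30.  ]
clip_a [121.5, 392.3] 0.63 [ 417.97 -335.56   30.  ]
```

View pics/w1.png

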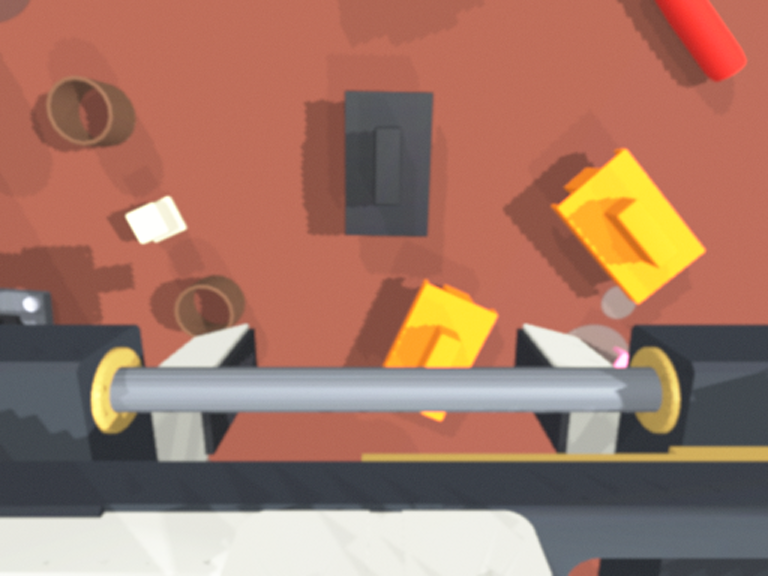

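```bash
cat >> h.py <<'E'
def rect(mask,cm,z):
    c=max(cv2.findContours(mask.astype(np.uint8),0,1)[0],key=cv2.contourArea)[:,0,:]
    P=np.array([atz(cm,[p[1],p[0]],z)[:2] for p in c],np.float32)
    return P,cv2.minAreaRect(P)
E
python3 - <<'E'
from h import *
np.set_printoptions(precision=2,suppress=True)
im=snap('wrist','w2.png'); W=camera_model('wrist')
cv2.imwrite('pics/w2c.png',cv2.resize(im[45:175,190:330],None,fx=4.5,fy=4.5,interpolation=2)[:,:,::-1])
for d in regions_of('cover_rib','wrist'):
    P,r=rect(d['region'],W,34); print(d['location'],d['conf'],r)
for rc in ([61.3,230],[61.3,288.7],[157.3,284.7],[156.7,230]): print(atz(W,rc,34))
print('rib top',[atz(W,rc,60) for rc in ([84.5,250.5],[84.5,266.5],[136.5,267],[136.5,250.5])])
E
```

```text
[222.2, 283.5] 0.69 ((355.5972595214844, -172.34693908691406), (69.95219421386719, 87.09391021728516), 37.59715270996094)
[151.0, 409.7] 0.58 ((372.941162109375, -346.48260498046875), (120.66424560546875, 71.46035766601562), 15.52259349822998)
[109.1, 250.1] 0.55 ((502.3662109375, -196.90220642089844), (66.57501220703125, 109.5043716430664), 61.631134033203125)
[237.8, 408.3] 0.47 ((265.8458251953125, -305.33648681640625), (21.43179702758789, 13.502262115478516), 44.198455810546875)
[ 561.04 -198.43   34.  ]
[ 531.14 -257.39   34.  ]
[ 434.86 -206.23   34.  ]
[ 465.49 -147.42   34.  ]
rib top [array([ 526.86, -207.42,   60.  ]), array([ 519.14, -222.66,   60.  ]), array([ 469.56, -198.62,   60.  ]), array([ 477.85, -182.26,   60.  ])]
```

View pics/w2c.png

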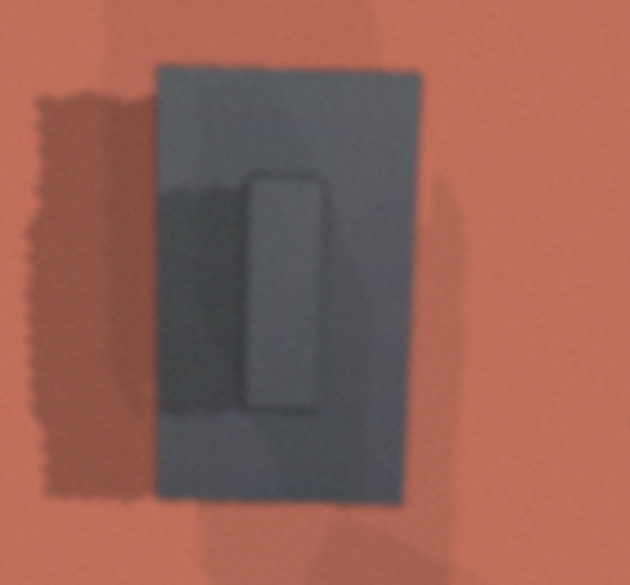

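Run:
```python
from h import *
np.set_printoptions(precision=2,suppress=True)
W=camera_model('wrist')
f=lambda x,y:[45+y/4.5-.4,190+x/4.5-.4]
for z,Q in ((34,[(158,66),(420,73),(403,503),(157,497)]),(60,[(248,176),(322,180),(319,408),(247,408)])):
    P=np.array([atz(W,f(*q),z) for q in Q]); e=(P[0]-P[3])+(P[1]-P[2]); print(P.mean(0),np.degrees(np.arctan2(e[1],e[0])),np.linalg.norm(e)/2,np.linalg.norm(P[0]-P[1]))
    print(cv2.minAreaRect(P[:,:2].astype(np.float32)))
go([502.5,-196.8,160],-28.3); print(get_obs()['tool_pos'],get_obs()['tcp_rot'])
```

```text
[ 502.1  -197.77   34.  ] -28.38373320883744 108.42623866972626 65.52130844894131
((502.118896484375, -197.76513671875), (66.20751953125, 108.44752502441406), 61.628074645996094)
[ 501.79 -197.87   60.  ] -27.669551480538953 54.08215737823548 17.579106019055875
((501.8598937988281, -197.96112060546875), (17.766963958740234, 54.53663635253906), 62.224403381347656)
turn [0.03 0.02 1.34] shift [62.24 -7.39 98.71] t 1.83
[ 443.72 -175.13  258.73] [ 3.14  0.   -0.47]
```

Run:
```python
from h import *
np.set_printoptions(precision=4,suppress=True)
for i in range(4):
    o=get_obs(); W=camera_model('wrist'); print(o['time'],o['tool_pos'],o['joint_positions'],o['dq'],ray(W,[0,0])[0]); 
    if i<3: capture('wrist')
```

```text
1.8333 [ 443.7225 -175.1271  258.7287] [-0.5364  0.2287  1.5925 -0.0006  1.3206  1.5052] [-0.0144 -0.0005  0.0006  0.0024 -0.0007  0.0083] [ 504.8762 -204.6524  416.8931]
1.8833 [ 443.6366 -175.3292  258.7292] [-0.537   0.2287  1.5925 -0.0004  1.3207  1.5055] [-0.0065 -0.0002 -0.0004  0.0017 -0.0017  0.0069] [ 504.7635 -204.936   416.9056]
1.9333 [ 443.6453 -175.3722  258.7467] [-0.5371  0.2287  1.5925 -0.0003  1.3207  1.5059] [-0.0013 -0.0003 -0.0002  0.0007  0.0001  0.0051] [ 504.7415 -205.0287  416.9353]
1.9833 [ 443.6992 -175.3108  258.7809] [-0.537   0.2287  1.5924 -0.0002  1.3207  1.5061] [ 0.0041 -0.0007 -0.0013  0.      0.0011  0.0057] [ 504.7783 -204.9893  416.9701]
```

Run:
```python
from h import *
W=camera_model('wrist');im=snap('wrist','w3.png')
for d in regions_of('cover_rib','wrist')[:4]:
    P,r=rect(d['region'],W,34); print(d['location'],d['conf'],r)
for d in place_of('cover_rib','wrist')[:3]: print(d, atz(W,d['location'],47))
go([502.3,-197.5,130],-28.2)
```

```text
[108.3, 246.3] 0.97 ((502.7728576660156, -196.61447143554688), (67.74565887451172, 109.18350219726562), 62.117767333984375)
[222.3, 286.0] 0.79 ((355.7627258300781, -171.73870849609375), (69.22330474853516, 87.3212890625), 38.322078704833984)
[238.5, 410.7] 0.64 ((266.79486083984375, -303.7529602050781), (24.110515594482422, 12.009788513183594), 32.0821418762207)
[153.3, 411.2] 0.61 ((372.7001953125, -346.1581726074219), (119.12358093261719, 70.17821502685547), 16.499942779541016)
{'location': [240.6, 281.3], 'conf': 0.95} [ 344.02424    -157.03503954   47.        ]
{'location': [113.1, 247.6], 'conf': 0.79} [ 501.49780763 -191.28284018   47.        ]
{'location': [154.3, 420.2], 'conf': 0.62} [ 368.18300371 -349.17931054   47.        ]
turn [0.   0.   1.17] shift [ 62.25  -6.36 128.85] t 2.13
```

Emit:
send_rows([
  [[0,0,0.4,20,-2,35,-1],[0,0,0.8,40,-5,70,-1],[0,0,1.2,62,-6.5,105,-1],[0,0,1.2,62,-6.5,138,-1],[0,0,1.2,62,-6.5,138,-1]],
])

```text
time: 2.55
tool_pos: [499.3, -195.1, 114.5]
tcp_rot: [-3.141, 0.012, -0.492]
contact_force: [-1.6, 0.8, -0.5]
grip_width: 91.9
```

Run:
```python
from h import *
capture('top');capture('top');capture('top')
W=camera_model('wrist');im=snap('wrist','w4.png',s=1.5)
o=get_obs();print(o['tool_pos'],o['tcp_rot'],o['dq'])
go([502.4,-197.0,36],-28.2)
for z,p in ((60,(0,0)),):
  c,s=np.cos(np.radians(-28.2)),np.sin(np.radians(-28.2))
  for a in (-28,28):
    for b in (-10,10): print(proj(W,[502.4+a*c-b*s,-197+a*s+b*c,60])*1.5)
```

```text
[ 503.34768533 -197.08953119  123.17304677] [ 3.14145359 -0.00341891 -0.49159778] [ 0.00112116 -0.0176677  -0.00362819  0.00095369 -0.00793425  0.00011931]
turn [ 0.01 -0.2   0.03] shift [-1.18  0.36 87.17] t 2.75
[357.09230739 409.0876659 ]
[357.05712508 368.87244815]
[245.98497765 410.64690788]
[245.95758252 367.90697786]
```

View pics/w4.png

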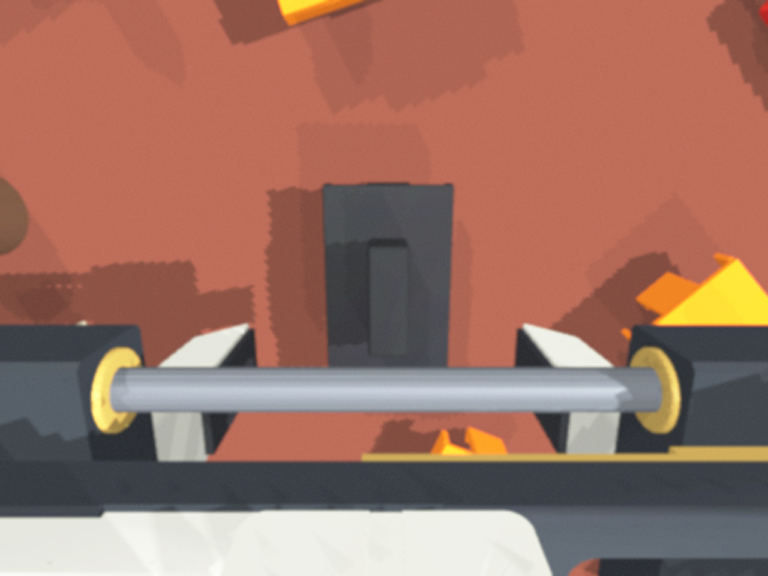

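Emit:
send_rows([
  [[0,0,0,-0.5,0.3,30,-1],[0,0,0,-1,0.4,60,-1],[0,0,0,-1,0.4,78,-1],[0,0,0,-1,0.4,86,-1],[0,0,0,-1,0.4,86,-1]],
])

```text
time: 3.17
tool_pos: [501.5, -196.4, 35.4]
tcp_rot: [3.142, -0.0, -0.491]
contact_force: [0.2, 0.2, 0.3]
grip_width: 92.2
```

Emit:
send_rows([
  [[0,0,0,0,0,0,-1],[0,0,0,0,0,0,-1]],
])

```text
time: 3.33
tool_pos: [502.8, -197.1, 37.0]
tcp_rot: [3.141, -0.004, -0.491]
contact_force: [-0.4, -0.3, 0.1]
grip_width: 91.7
```

Emit:
send_rows([
  [[0,0,0,0,0,0,1],[0,0,0,0,0,0,1],[0,0,0,0,0,0,1],[0,0,0,0,0,0,1],[0,0,0,0,0,0,1]],
])

```text
time: 3.75
tool_pos: [501.5, -196.3, 35.1]
tcp_rot: [3.142, -0.0, -0.491]
contact_force: [0.2, -0.9, -0.5]
grip_width: 63.3
```

Emit:
send_rows([
  [[0,0,0,0,0,0,1],[0,0,0,0,0,0,1],[0,0,0,0,0,0,1],[0,0,0,0,0,0,1],[0,0,0,0,0,0,1]],
])

```text
time: 4.17
tool_pos: [501.5, -196.3, 34.8]
tcp_rot: [3.142, 0.0, -0.491]
contact_force: [0.3, -0.4, 0.1]
grip_width: 29.7
```

Emit:
send_rows([
  [[0,0,0,0,0,0,1],[0,0,0,0,0,0,1],[0,0,0,0,0,0,1],[0,0,0,0,0,0,1],[0,0,0,0,0,0,1]],
])

```text
time: 4.58
tool_pos: [501.5, -196.4, 34.8]
tcp_rot: [3.141, -0.0, -0.491]
contact_force: [-0.2, -0.2, -0.7]
grip_width: 20.0
```

Run:
```python
from h import *
np.set_printoptions(precision=3,suppress=True)
for i in range(3):
    o=get_obs();print(o['tool_pos'],o['tcp_rot'],o['grip_width'],o['contact_force']);capture('wrist')
```

```text
[ 501.455 -196.36    34.842] [ 3.141 -0.    -0.491] 20.019851964435464 [-0.156 -0.167 -0.693]
[ 501.476 -196.343   34.851] [ 3.141 -0.    -0.491] 19.746256399971262 [-0.149 -0.393 -0.533]
[ 501.47  -196.351   34.866] [ 3.141 -0.    -0.491] 19.376242245478576 [-0.024 -0.889 -0.352]
```

Emit:
send_rows([
  [[0,0,0,0,0,-5,1],[0,0,0,0,0,-20,1],[0,0,0,0,0,-45,1],[0,0,0,0,0,-75,1],[0,0,0,0,0,-105,1]],
])

```text
time: 5.15
tool_pos: [500.9, -195.9, 140.9]
tcp_rot: [-3.142, 0.002, -0.491]
contact_force: [0.6, -0.2, -2.6]
grip_width: 19.9
```

Emit:
send_rows([
  [[0,0,0,0,0,-30,1],[0,0,0,0,0,-60,1],[0,0,0,0,0,-90,1],[0,0,0,0,0,-105,1],[0,0,0,0,0,-105,1]],
])

```text
time: 5.57
tool_pos: [502.9, -197.0, 249.1]
tcp_rot: [3.141, -0.008, -0.491]
contact_force: [0.3, -0.1, -0.3]
grip_width: 20.1
```

Run:
```python
from h import *
np.set_printoptions(precision=3,suppress=True)
snap('wrist','w5.png',s=1.5)
o=get_obs();print(o['time'],o['tool_pos'],o['tcp_rot'],o['grip_width'],o['contact_force'])
```

```text
5.6167 [ 501.976 -196.509  246.468] [ 3.142 -0.004 -0.491] 19.826530518116346 [ 0.083 -0.067 -2.281]
```

View pics/w5.png

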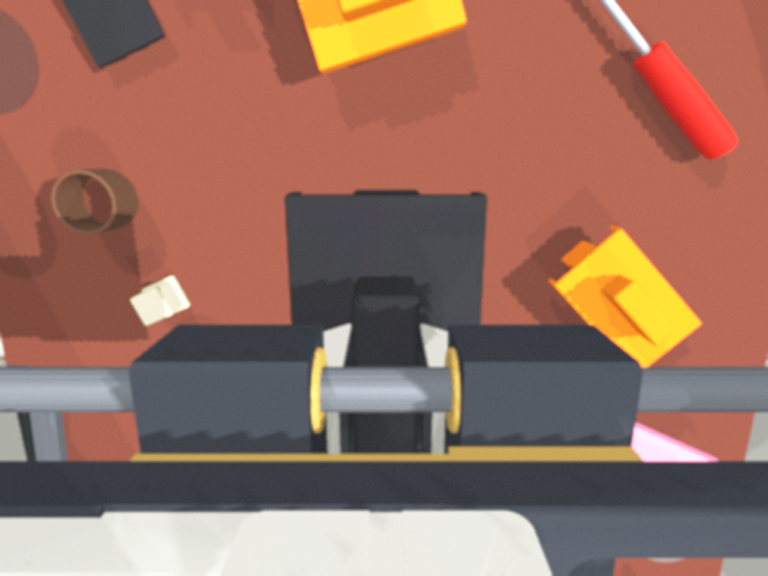

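Run:
```python
from h import *
go([408,271,262],-38)
```

```text
turn [-0.01 -0.21  9.85] shift [-303.36 -367.87  -16.68] t 5.62
```

Emit:
send_rows([
  [[0,0,0.5,-10,-12,-1,1],[0,0,1.5,-33,-40,-2,1],[0,0,2,-57,-69,-4,1],[0,-0.1,3,-81,-98,-5,1],[0,-0.1,4,-105,-127,-6,1]],
])

```text
time: 6.03
tool_pos: [467.2, -33.2, 248.8]
tcp_rot: [3.14, 0.005, -0.563]
contact_force: [1.0, 0.9, -1.3]
grip_width: 19.5
```

Run:
```python
from h import *
go([408,271,262],-38)
```

```text
turn [0.09 0.31 5.75] shift [-212.45 -225.7   -12.3 ] t 6.03
```

Emit:
send_rows([
  [[0,0,1,-25,-27,-2,1],[0,0,2,-50,-54,-4,1],[0,0,3,-76,-81,-5,1],[0,0,3.5,-102,-108,-6,1],[0,0,4,-124,-132,-7,1]],
])

```text
time: 6.45
tool_pos: [432.1, 144.9, 256.2]
tcp_rot: [3.139, 0.005, -0.631]
contact_force: [-0.4, -0.4, -0.9]
grip_width: 19.9
```

Run:
```python
from h import *
go([408,271,262],-38)
```

```text
turn [0.15 0.26 1.84] shift [-93.89 -87.62  -5.55] t 6.45
```

Emit:
send_rows([
  [[0,0,0.5,-25,-24,-2,1],[0,0,1,-50,-47,-3,1],[0,0,1.5,-75,-70,-4,1],[0,0,1.5,-90,-84,-5,1],[0,0,1.5,-90,-84,-5,1]],
])

```text
time: 6.87
tool_pos: [409.1, 266.9, 261.2]
tcp_rot: [3.139, 0.005, -0.653]
contact_force: [-0.8, 0.2, -1.7]
grip_width: 19.7
```

Run:
```python
from h import *
np.set_printoptions(precision=3,suppress=True)
for i in range(4): capture('top')
W=camera_model('wrist');o=get_obs();im=snap('wrist','w6.png',s=1.5)
np.savez('w6.npz',im=im,W=W['world_to_cam'],K=W['K'],p=o['tool_pos'],r=o['tcp_rot'])
print(o['time'],o['tool_pos'],o['tcp_rot'],o['dq'],o['contact_force'])
for l in ('box_rim','guide_a','rim_lip'):
    for d in place_of(l,'wrist')[:3]: print(l,np.round(d['location'],1),d['conf'],[atz(W,d['location'],z)[:2] for z in (60,67,74)])
```

```text
7.0667 [410.66  262.952 262.021] [ 3.139  0.002 -0.658] [-0.015 -0.009 -0.007  0.003  0.001  0.003] [ 0.127 -0.547 -1.637]
box_rim [ 64.3 252.1] 0.95 [array([500.411, 201.473]), array([499.734, 201.888]), array([499.057, 202.303])]
box_rim [ 10.6 243.3] 0.43 [array([546.455, 177.004]), array([544.883, 177.895]), array([543.311, 178.786])]
guide_a [112.2 256.7] 0.68 [array([458.28 , 227.854]), array([458.422, 227.756]), array([458.564, 227.658])]
guide_a [ 10.8 235.9] 0.65 [array([550.923, 183.093]), array([549.264, 183.865]), array([547.605, 184.638])]
guide_a [ 18.5 244.5] 0.65 [array([539.966, 180.561]), array([538.52 , 181.383]), array([537.073, 182.204])]
rim_lip [ 20.7 244.9] 0.87 [array([538.104, 181.505]), array([536.694, 182.308]), array([535.284, 183.112])]
```

View pics/w6.png

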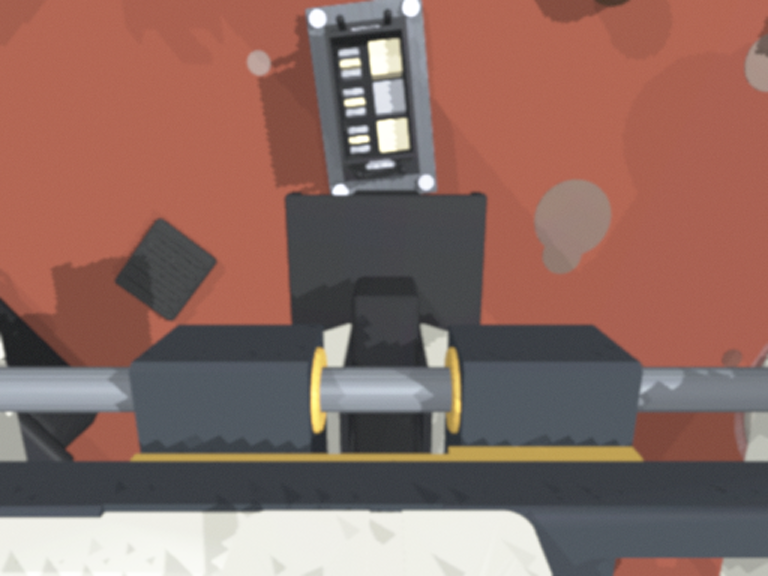

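Run:
```python
from h import *
d=np.load('w6.npz');im=d['im']
cv2.imwrite('pics/w6c.png',cv2.resize(im[0:135,180:310],None,fx=4.4,fy=4.4,interpolation=2)[:,:,::-1])
```

```text
(no output)
```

View pics/w6c.png

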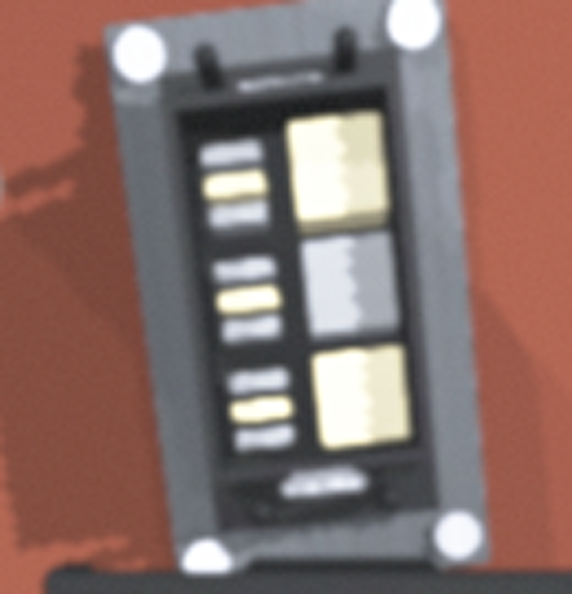

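Run:
```python
from h import *
d=np.load('w6.npz');W={'K':d['K'],'world_to_cam':d['W']}
f=lambda x,y:[y/4.4-.4,180+x/4.4-.4]
for a,b,z in (((387,88),(435,510),67),((180,115),(228,455),67),((140,53),(208,560),10),((413,20),(459,535),10)):
    A,B=atz(W,f(*a),z),atz(W,f(*b),z); e=A-B; print(A,B,np.linalg.norm(e),np.degrees(np.arctan2(e[1],e[0])))
A,B=atz(W,f(140,53),10),atz(W,f(413,20),10);print(np.linalg.norm(A-B))
print((atz(W,f(140,53),10)+atz(W,f(459,535),10))/2)
```

```text
[523.54836404 163.63356908  67.        ] [441.26684866 211.25172161  67.        ] 95.06700911818194 -30.05892610593147
[548.12735646 204.6907496   67.        ] [482.56609967 243.33060414  67.        ] 76.10070138151997 -30.51383253486907
[579.46754775 200.65165839  10.        ] [466.05517267 269.54172315  10.        ] 132.695922481066 -31.275745813806054
[541.65852948 138.8595276   10.        ] [427.51820043 208.11707905  10.        ] 133.5088879017752 -31.24834882174045
72.44162676828111
[503.49287409 204.38436872  10.        ]
```

Emit:
send_rows([
  [[0,0,-2,-5,-25,0,1],[0,0,-4,-10,-50,0,1],[0,0,-6.5,-15,-80,0,1],[0,0,-6.5,-15,-80,0,1],[0,0,-6.5,-15,-80,0,1]],
])

```text
time: 7.68
tool_pos: [448.4, 336.6, 262.3]
tcp_rot: [3.14, 0.002, -0.544]
contact_force: [-0.3, -0.4, -1.8]
grip_width: 20.2
```

Run:
```python
from h import *
np.set_printoptions(precision=3,suppress=True)
for i in range(4): capture('top')
W=camera_model('wrist');o=get_obs();im=snap('wrist','w7.png',s=1.5)
np.savez('w7.npz',im=im,W=W['world_to_cam'],K=W['K'],p=o['tool_pos'],r=o['tcp_rot'])
print(o['time'],o['tool_pos'],o['tcp_rot'],o['dq'],o['contact_force'])
for l in ('box_rim','guide_a','rim_lip'):
    for d in place_of(l,'wrist')[:3]: print(l,np.round(d['location'],1),d['conf'],[atz(W,d['location'],z)[:2] for z in (60,67,74)])
```

```text
7.8833 [447.803 335.444 263.409] [ 3.141  0.002 -0.545] [-0.001 -0.004 -0.003  0.    -0.002 -0.003] [ 0.148  0.321 -1.686]
box_rim [ 56.1 337.1] 0.91 [array([504.896, 203.37 ]), array([504.931, 205.268]), array([504.965, 207.166])]
guide_a [  2.2 342. ] 0.85 [array([547.773, 175.366]), array([546.977, 177.807]), array([546.182, 180.247])]
guide_a [106.4 335.6] 0.61 [array([459.917, 228.714]), array([460.823, 230.121]), array([461.728, 231.528])]
rim_lip [ 13.3 338. ] 0.64 [array([540.806, 183.579]), array([540.145, 185.86 ]), array([539.485, 188.142])]
```

View pics/w7.png

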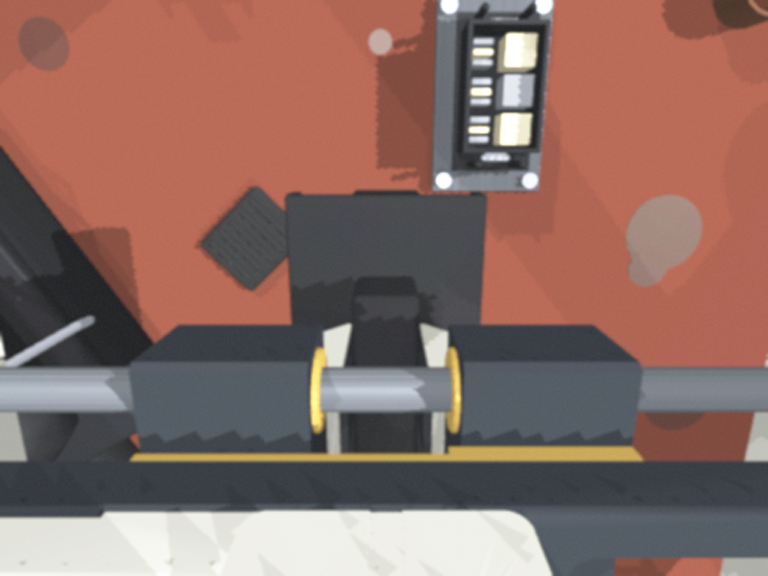

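Run:
```python
from h import *
d=np.load('w7.npz');im=d['im']
a=cv2.resize(im[0:130,280:375],None,fx=4.6,fy=4.6,interpolation=2)
d=np.load('w6.npz');im=d['im']
b=cv2.resize(im[0:130,200:275],None,fx=4.6,fy=4.6,interpolation=2)
c=np.clip(np.hstack([a,b]).astype(float)*1.8,0,255).astype(np.uint8)
print(c.shape,a.shape)
cv2.imwrite('pics/w7c.png',c[:,:,::-1])
```

```text
(598, 782, 3) (598, 437, 3)
```

View pics/w7c.png

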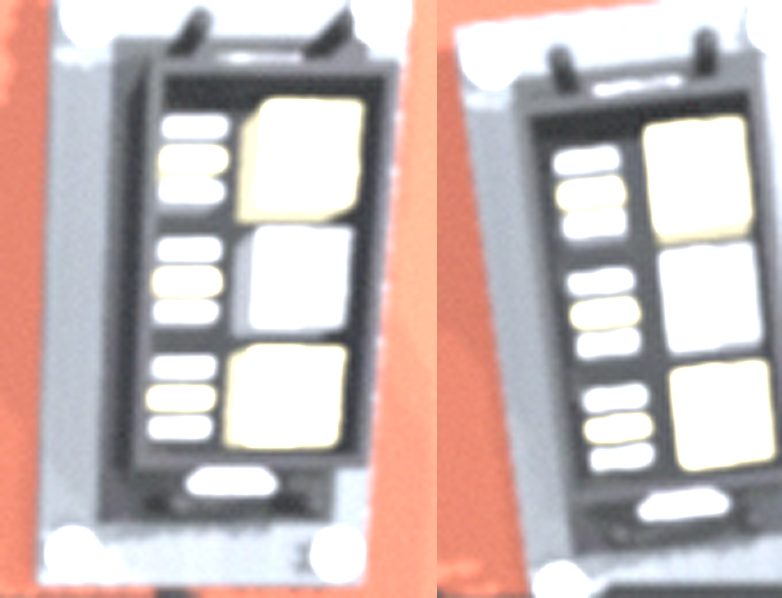

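```bash
cat > fit.py <<'E'
from h import *
from scipy.optimize import least_squares
np.set_printoptions(precision=2,suppress=True)
def L(n): d=np.load(n); return {'K':d['K'],'world_to_cam':d['W']}
W6,W7=L('w6.npz'),L('w7.npz')
g7=lambda x,y:[y/4.6-.4,280+x/4.6-.4]
g6=lambda x,y:[y/4.6-.4,200+(x-437)/4.6-.4]
h6=lambda x,y:[y/4.4-.4,180+x/4.4-.4]
obs=[(W7,g7(150,60),(44,28,0)),(W7,g7(402,62),(44,-28,0)),(W7,g7(367,467),(-44,-28,0)),(W7,g7(135,467),(-44,28,0)),
(W7,g7(207,14),(52.5,16.5,-2)),(W7,g7(350,14),(52.5,-16.5,-2)),
(W6,g6(525,112),(44,28,0)),(W6,h6(393,84),(44,-28,0)),(W6,g6(577,492),(-44,28,0)),
(W6,h6(205,48),(52.5,16.5,-2)),(W6,h6(345,32),(52.5,-16.5,-2))]
def model(p,m):
    c,s=np.cos(p[3]),np.sin(p[3]); return np.array([p[0]+c*m[0]-s*m[1],p[1]+s*m[0]+c*m[1],p[2]+m[2]])
def fit(obs):
    f=lambda p:np.concatenate([proj(cm,model(p,m))-rc for cm,rc,m in obs])
    r=least_squares(f,[503,203,68,-.545],loss='soft_l1'); return r.x,f(r.x).reshape(-1,2)
if __name__=='__main__':
    for o in (obs,obs[:6],obs[6:],obs[:4]+obs[6:9]):
        x,e=fit(o);print(x,np.degrees(x[3]));print(e.T)
E
python3 fit.py
```

```text
[503.45 203.55  57.18  -0.54] -31.127396842765823
[[-0.35 -0.9  -0.65 -0.55  1.06  0.99 -2.15 -3.7   2.15  1.4   1.  ]
 [ 0.26 -0.31  0.47  0.13 -0.97 -0.08 -1.82  1.75 -1.52  0.76  0.63]]
[503.29 204.41  59.8   -0.55] -31.463989194197
[[-0.62 -0.82  0.03 -0.19  0.8   0.94]
 [ 0.29  0.09  0.32 -0.34 -0.81  0.29]]
[505.55 202.03  44.47  -0.53] -30.204768669572193
[[-1.31 -3.54 -0.02  2.42  1.61]
 [-1.15  0.47 -0.04  0.93 -0.34]]
[502.79 202.93  52.42  -0.54] -31.162098332756795
[[ 1.16  0.64 -0.36 -0.3  -0.9  -2.31  2.21]
 [ 0.34 -0.98 -0.13  0.2  -0.41  2.43 -0.39]]
```

Emit:
send_rows([
  [[0,0,0,20,-10,12,1],[0,0,0,40,-20,25,1],[0,0,0,55,-30,40,1],[0,0,0,55,-30,40,1],[0,0,0,55,-30,40,1]],
])

```text
time: 8.5
tool_pos: [510.4, 332.9, 221.9]
tcp_rot: [3.139, 0.003, -0.545]
contact_force: [-0.5, -0.3, -0.4]
grip_width: 19.8
```

Run:
```python
from h import *
np.set_printoptions(precision=3,suppress=True)
for i in range(4): capture('top')
W=camera_model('wrist');o=get_obs();im=snap('wrist','w8.png',s=1.5)
np.savez('w8.npz',im=im,W=W['world_to_cam'],K=W['K'],p=o['tool_pos'],r=o['tcp_rot'])
print(o['time'],o['tool_pos'],o['tcp_rot'],o['dq'],o['contact_force'])
r0=[proj(W,[503,204,65])]; print(r0)
a=cv2.resize(im[15:165,315:465],None,fx=4,fy=4,interpolation=2)
cv2.imwrite('pics/w8c.png',np.clip(a*1.5,0,255).astype(np.uint8)[:,:,::-1])
```

```text
8.7 [510.099 333.945 224.313] [-3.14   0.001 -0.543] [ 0.001 -0.002 -0.001 -0.002 -0.003 -0.   ] [-0.36   0.107 -1.402]
[array([111.723, 377.333])]
```

View pics/w8.png

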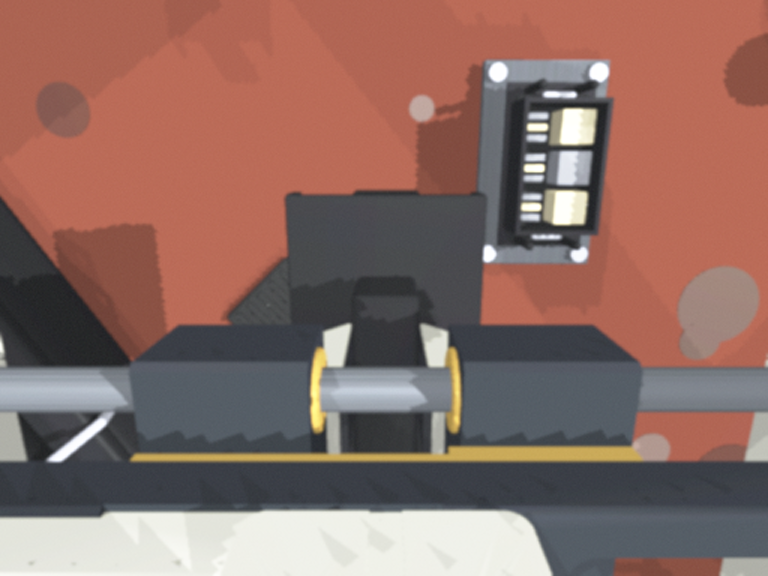

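View pics/w8c.png

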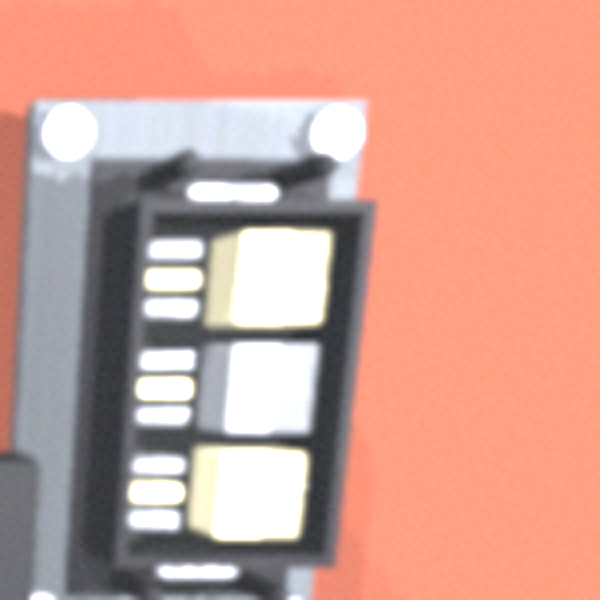

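```bash
cat >> fit.py <<'E'
    W8=L('w8.npz'); g8=lambda x,y:[15+y/4-.4,315+x/4-.4]
    o8=[(W8,g8(137,204),(44,28,0)),(W8,g8(376,203),(44,-28,0)),(W8,g8(333,566),(-44,-28,0)),(W8,g8(113,563),(-44,28,0)),(W8,g8(187,158),(52.5,16.5,-2)),(W8,g8(325,162),(52.5,-16.5,-2))]
    print('---')
    for o in (o8[:4],o8,o8[:4]+obs[:4],o8+obs[:6]):
        x,e=fit(o);print(x,np.degrees(x[3]));print(e.T)
    T,S=camera_model('top'),camera_model('side'); print(proj(T,x[:3]),proj(S,x[:3]))
    B=x
    # plate: bolts view8
    for z in (8,12,16):
        P=[atz(W8,[rc[0]/1.5-.3,rc[1]/1.5-.3],z) for rc in ((72,498),(71,598),(254,579),(253,489))]
        print(z,np.mean(P,0),np.linalg.norm(P[0]-P[1]),np.linalg.norm(P[1]-P[2]))
    P=[atz(W7,[a/1.5-.3,b/1.5-.3],10) for a,b in ((5,449),(5,544),(180,530),(180,444))];print(np.mean(P,0),np.linalg.norm(P[0]-P[1]),np.linalg.norm(P[1]-P[2]))
E
python3 fit.py | sed -n '/---/,$p'
```

```text
---
[502.28 204.1   56.32  -0.54] -31.214192684603763
[[-0.45 -0.13  0.02  0.67]
 [ 0.73 -0.71 -0.32  0.31]]
[503.03 204.61  58.29  -0.54] -31.19250456414456
[[-1.12 -0.82 -0.06  0.61  1.16  0.19]
 [ 0.45 -0.6  -0.25  0.05  0.09  0.21]]
[502.8  204.31  57.75  -0.55] -31.32487426743819
[[-1.07 -0.63 -0.03  0.51  0.41  0.06  0.32  0.24]
 [ 0.8  -0.37 -0.22  0.18  0.17 -0.36  0.14 -0.24]]
[503.23 204.48  58.83  -0.55] -31.348812698768164
[[-1.53 -1.06 -0.13  0.39  0.76 -0.11 -0.2  -0.52  0.06 -0.05  1.22  1.28]
 [ 0.76 -0.19 -0.12  0.09  0.45  0.62  0.01 -0.33  0.11 -0.43 -1.14 -0.12]]
[184.45 194.06] [255.2  246.98]
8 [502.19 203.18   8.  ] 72.49187604567518 135.19394401861683
12 [502.9  204.21  12.  ] 71.71752044621161 133.74980719563771
16 [503.61 205.24  16.  ] 70.94316484674785 132.3056703726587
[502.91 203.96  10.  ] 73.4196998574797 132.42849869634503
```

Run:
```python
from h import *
np.set_printoptions(precision=2,suppress=True)
for n in ('w7.npz','w8.npz'):
    d=np.load(n);W={'K':d['K'],'world_to_cam':d['W']};p=d['p'];R0=R.from_euler('xyz',d['r'])
    im=d['im']; cv2.imwrite('pics/%sg.png'%n[:2],np.clip(cv2.resize(im[120:215,180:340],None,fx=4.8,fy=4.8,interpolation=2)*2.,0,255).astype(np.uint8)[:,:,::-1])
    for z in (-.85,):
      for rc in ((195,287),(195,487),(323,290),(322,481)):
        print(R0.inv().apply(atz(W,[rc[0]/1.5-.3,rc[1]/1.5-.3],p[2]+z)-p))
    print('pred',[proj(W,p+R0.apply([56.1,s,.85]))*1.5 for s in (-33.5,33.5)], [proj(W,p+R0.apply([29.1,s,.85-26]))*1.5 for s in (-10,10)])
```

```text
[ 55.87 -33.91   0.75]
[55.87 31.75  0.77]
[ 11.42 -35.19   0.82]
[11.81 32.    0.84]
pred [array([193.83, 287.84]), array([193.82, 491.87])] [array([294.9 , 355.87]), array([294.92, 424.85])]
[ 55.88 -33.93   0.84]
[55.88 31.75  0.76]
[ 11.41 -35.2    0.89]
[11.83 32.    0.8 ]
pred [array([193.87, 287.84]), array([193.86, 491.87])] [array([294.94, 355.87]), array([294.95, 424.85])]
```

View pics/w8g.png

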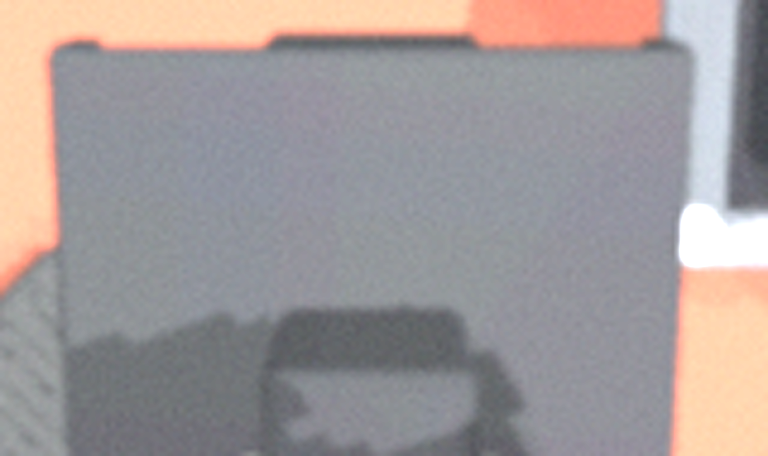

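Run:
```python
from h import *
go([501.6,203.6,190],-31.25)
go([501.6,203.6,150],-31.25)
```

```text
turn [-0.08  0.05  0.13] shift [ 60.09 116.03  34.09] t 8.75
turn [-0.08  0.05  0.13] shift [ 60.13 116.09  74.09] t 8.75
```

Emit:
send_rows([
  [[0,0,0,15,29,8,1],[0,0,0,32,62,18,1],[0,0,0,49,95,28,1],[0,0,0.1,60,116,34,1],[0,0,0.1,60,116,34,1]],
])

```text
time: 9.17
tool_pos: [500.6, 199.5, 188.6]
tcp_rot: [3.139, 0.002, -0.549]
contact_force: [0.2, 0.3, -1.5]
grip_width: 19.6
```

Emit:
send_rows([
  [[0,0,0,0,0,15,1],[0,0,0,0,0,30,1],[0,0,0,0,0,40,1],[0,0,0,0,0,40,1],[0,0,0,0,0,40,1]],
])

```text
time: 9.58
tool_pos: [501.6, 203.9, 149.3]
tcp_rot: [3.141, 0.002, -0.545]
contact_force: [-0.5, 1.0, -1.2]
grip_width: 19.9
```

```bash
cat > look.py <<'E'
from h import *
import sys
np.set_printoptions(precision=3,suppress=True)
n=sys.argv[1]
for i in range(3): capture('top')
W=camera_model('wrist');o=get_obs();im=snap('wrist',n+'.png')
np.savez(n+'.npz',im=im,W=W['world_to_cam'],K=W['K'],p=o['tool_pos'],r=o['tcp_rot'])
print(o['time'],o['tool_pos'],o['tcp_rot'],o['contact_force'],o['moment'],o['grip_width'])
cv2.imwrite('pics/%sa.png'%n,np.clip(cv2.resize(im[40:220,150:370],None,fx=3.3,fy=3.3,interpolation=2)*1.8,0,255).astype(np.uint8)[:,:,::-1])
S=camera_model('side');im=capture('side'); r,c=proj(S,[503,204,80]).astype(int); print(r,c)
cv2.imwrite('pics/%ss.png'%n,np.clip(cv2.resize(im[r-60:r+50,c-70:c+70],None,fx=5,fy=5,interpolation=2)*1.5,0,255).astype(np.uint8)[:,:,::-1])
E
python3 look.py w9
```

```text
9.7333 [502.288 203.835 149.999] [-3.14   0.    -0.545] [ 0.411 -0.776 -0.98 ] [0.087 0.044 0.01 ] 20.004503004666393
247 246
```

View pics/w9a.png

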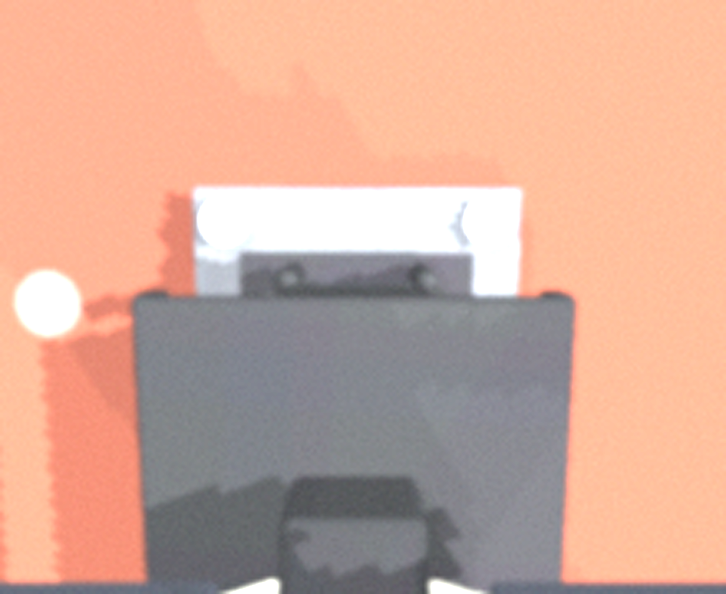

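View pics/w9s.png

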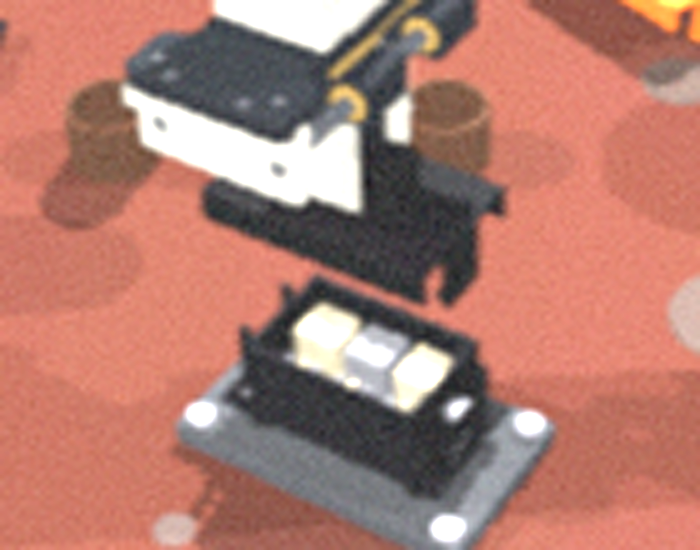

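Run:
```python
from h import *
np.set_printoptions(precision=2,suppress=True)
d=np.load('w9.npz');W={'K':d['K'],'world_to_cam':d['W']};p=d['p'];R0=R.from_euler('xyz',d['r'])
f=lambda x,y:[40+y/3.3-.4,150+x/3.3-.4]
print('cam in tool',R0.inv().apply(ray(W,[0,0])[0]-p))
for z in (54,56,58,60):print(z,[R0.inv().apply(atz(W,f(*q),z)-p)[:2] for q in ((291,273),(424,273))])
print('deck',[R0.inv().apply(atz(W,f(*q),p[2]-.85)-p)[:2] for q in ((135,297),(573,297))])
print('plate',[R0.inv().apply(atz(W,f(*q),8)-p)[:2] for q in ((195,187),(522,187))])
im=d['im'];cv2.imwrite('pics/w9z.png',cv2.resize(im[90:140,185:330],None,fx=5.5,fy=5.5,interpolation=2)[:,:,::-1])
```

```text
cam in tool [  67.74   -1.38 -158.22]
54 [array([ 54.45, -16.54]), array([54.45, 15.02])]
56 [array([ 54.55, -16.42]), array([54.56, 14.89])]
58 [array([ 54.66, -16.3 ]), array([54.66, 14.76])]
60 [array([ 54.76, -16.18]), array([54.76, 14.63])]
deck [array([ 55.91, -34.22]), array([55.91, 31.17])]
plate [array([ 75.22, -45.31]), array([75.21, 44.5 ])]
```

View pics/w9z.png

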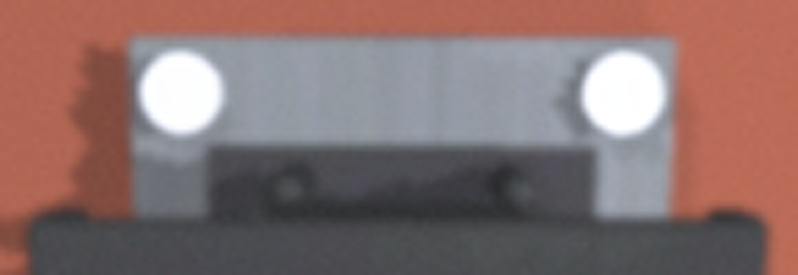

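Emit:
send_rows([
  [[0,0,0,0,0.4,12,1],[0,0,0,-0.3,0.8,24,1],[0,0,0,-0.3,0.8,35,1],[0,0,0,-0.3,0.8,42,1],[0,0,0,-0.3,0.8,42,1]],
])

```text
time: 10.25
tool_pos: [500.3, 202.7, 105.9]
tcp_rot: [3.14, 0.003, -0.546]
contact_force: [-1.1, -0.4, -1.7]
grip_width: 20.0
```

```bash
python3 look.py w10
```

```text
10.4 [501.532 203.009 107.688] [-3.141  0.001 -0.545] [ 0.908 -0.072 -2.339] [ 0.116  0.039 -0.012] 20.128686029639752
247 246
```

View pics/w10a.png

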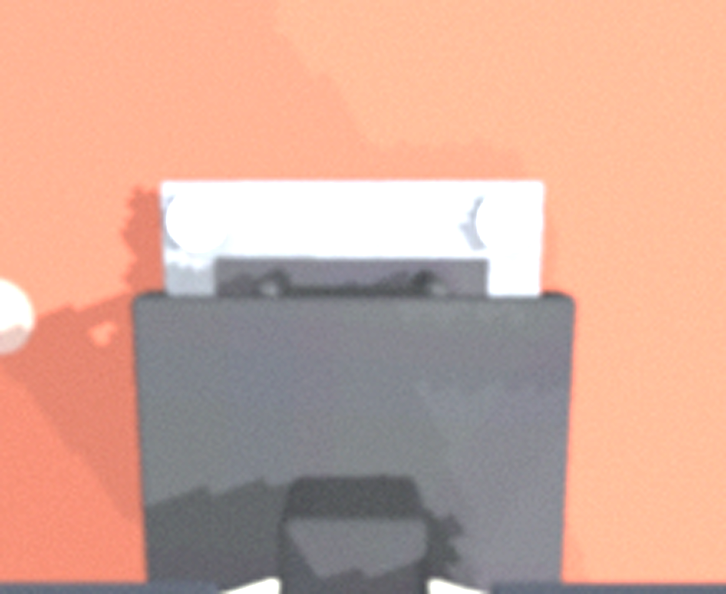

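View pics/w10s.png

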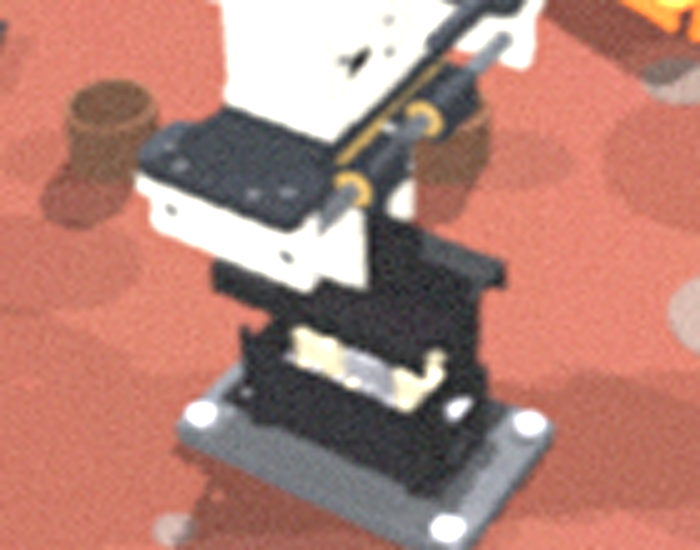

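Run:
```python
from h import *
np.set_printoptions(precision=2,suppress=True)
d=np.load('w10.npz');W={'K':d['K'],'world_to_cam':d['W']};p=d['p'];R0=R.from_euler('xyz',d['r'])
f=lambda x,y:[40+y/3.3-.4,150+x/3.3-.4]
for z in (56,58):print(z,[R0.inv().apply(atz(W,f(*q),z)-p)[:2] for q in ((268,289),(437,287))])
print('deck',[R0.inv().apply(atz(W,f(*q),p[2]-.85)-p)[:2] for q in ((135,297),(573,297))])
print('plate',[R0.inv().apply(atz(W,f(*q),8)-p)[:2] for q in ((162,182),(544,182))])
im=d['im'];cv2.imwrite('pics/w10z.png',cv2.resize(im[90:140,185:330],None,fx=5.5,fy=5.5,interpolation=2)[:,:,::-1])
im=capture('top');T=camera_model('top'); r,c=proj(T,[502,203,100]).astype(int)
cv2.imwrite('pics/t10.png',cv2.resize(im[r-45:r+45,c-50:c+50],None,fx=6,fy=6,interpolation=2)[:,:,::-1])
```

```text
56 [array([ 53.66, -18.42]), array([54.05, 14.8 ])]
58 [array([ 53.8 , -18.26]), array([54.18, 14.64])]
deck [array([ 55.9 , -34.18]), array([55.9, 31.2])]
plate [array([ 75.28, -46.81]), array([75.26, 43.2 ])]
```

View pics/w10z.png

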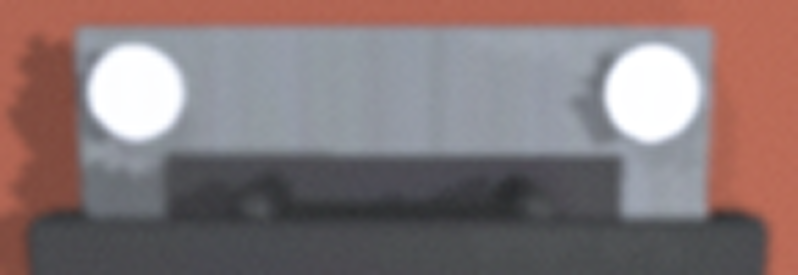

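View pics/t10.png

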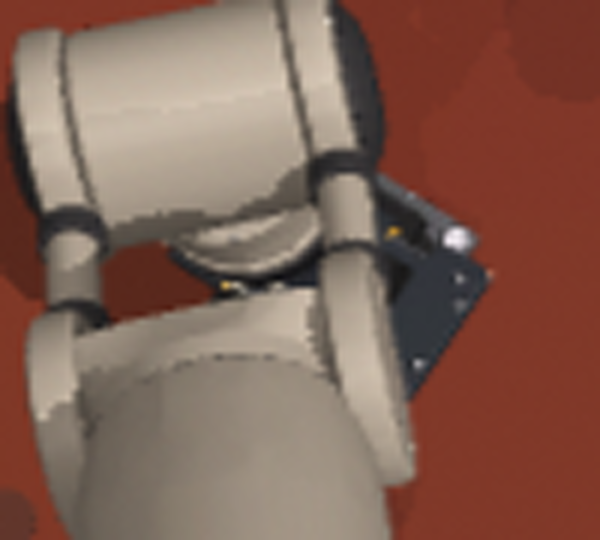

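Emit:
send_rows([
  [[0,0,0,0,-0.2,3,1],[0,0,0,0,-0.2,6,1],[0,0,0,0,-0.2,9,1],[0,0,0,0,-0.2,11,1],[0,0,0,0,-0.2,11,1]],
])

```text
time: 10.97
tool_pos: [500.7, 202.9, 95.3]
tcp_rot: [3.141, 0.003, -0.546]
contact_force: [0.1, -1.2, -1.3]
grip_width: 20.1
```

Emit:
send_rows([
  [[0,0,0,0,0,1.5,1],[0,0,0,0,0,3,1],[0,0,0,0,0,4.5,1],[0,0,0,0,0,6,1],[0,0,0,0,0,6,1]],
])

```text
time: 11.38
tool_pos: [500.9, 203.0, 89.7]
tcp_rot: [3.141, 0.002, -0.545]
contact_force: [-0.3, 0.1, -1.4]
grip_width: 19.7
```

```bash
python3 look.py w11
```

```text
11.5333 [501.116 203.046  90.025] [ 3.142  0.002 -0.546] [ 0.367  0.25  -0.995] [0.075 0.06  0.013] 19.76264755509117
247 246
```

View pics/w11a.png

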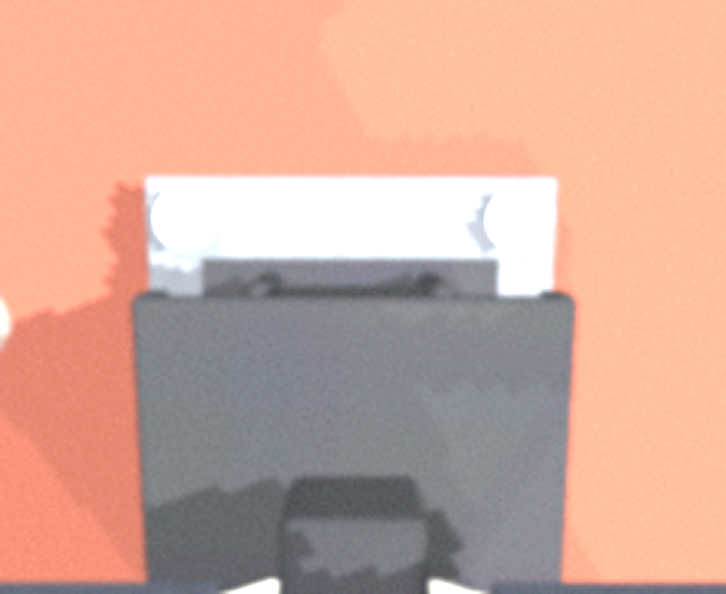

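View pics/w11s.png

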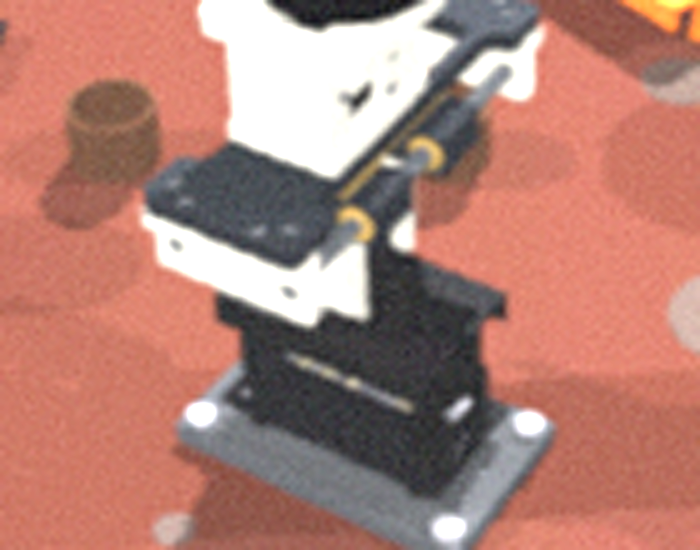

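Emit:
send_rows([
  [[0,0,0,0,-0.4,1,1],[0,0,0,0,-0.4,2,1],[0,0,0,0,-0.4,3.5,1],[0,0,0,0,-0.4,5,1],[0,0,0,0,-0.4,5,1]],
])

```text
time: 12.05
tool_pos: [501.1, 203.3, 84.6]
tcp_rot: [3.141, 0.002, -0.545]
contact_force: [0.0, -0.6, -1.4]
grip_width: 20.0
```

Emit:
send_rows([
  [[0,0,0,0,0,1,1],[0,0,0,0,0,2,1],[0,0,0,0,0,3,1],[0,0,0,0,0,4,1],[0,0,0,0,0,4,1]],
])

```text
time: 12.47
tool_pos: [501.2, 203.4, 80.8]
tcp_rot: [3.141, 0.002, -0.545]
contact_force: [0.5, 1.1, -1.6]
grip_width: 19.8
```

```bash
python3 look.py w12
```

```text
12.6167 [501.299 203.39   81.011] [ 3.141  0.002 -0.545] [ 1.041 -0.071 -1.582] [0.091 0.032 0.018] 19.563012214651245
247 246
```

View pics/w12a.png

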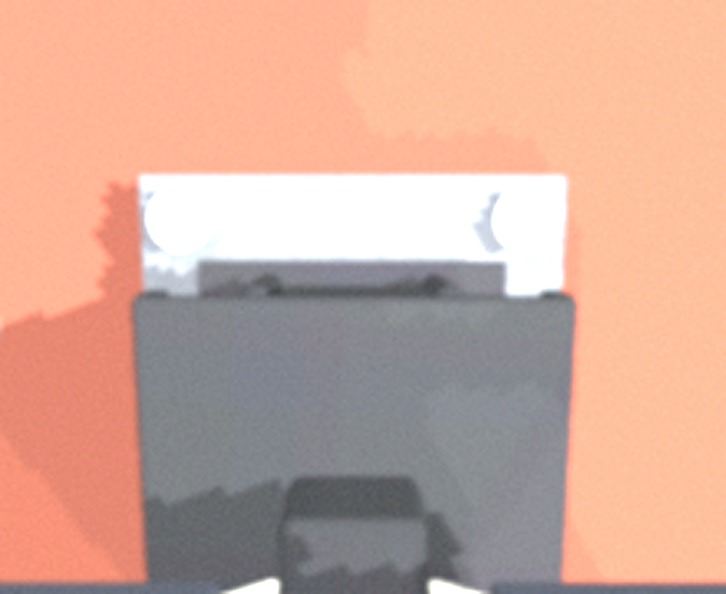

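View pics/w12s.png

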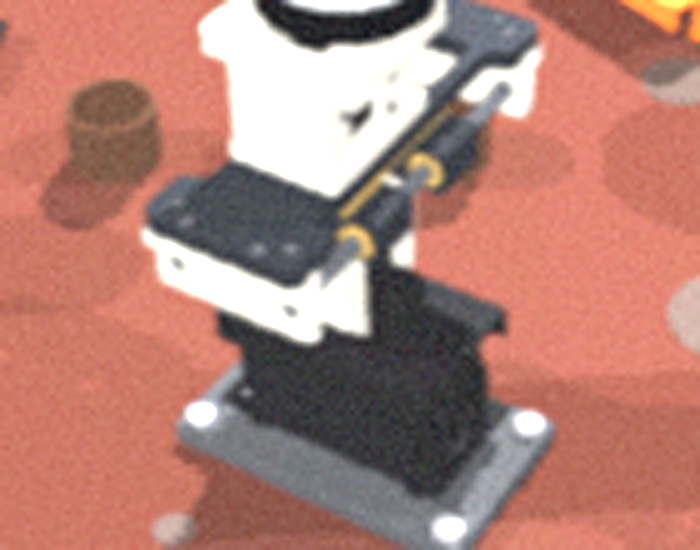

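Emit:
send_rows([
  [[0,0,0,0,0,1,1],[0,0,0,0,0,2,1],[0,0,0,0,0,3,1],[0,0,0,0,0,4,1],[0,0,0,0,0,4,1]],
])

```text
time: 13.13
tool_pos: [501.1, 203.4, 76.8]
tcp_rot: [3.141, 0.002, -0.546]
contact_force: [0.1, 1.2, -1.8]
grip_width: 20.0
```

Emit:
send_rows([
  [[0,0,0,0,0,0.5,1],[0,0,0,0,0,1,1],[0,0,0,0,0,1.5,1],[0,0,0,0,0,2,1],[0,0,0,0,0,2,1]],
])

```text
time: 13.55
tool_pos: [501.2, 203.4, 74.9]
tcp_rot: [3.141, 0.002, -0.545]
contact_force: [-0.7, 0.1, -1.8]
grip_width: 19.9
```

Emit:
send_rows([
  [[0,0,0,0,0,0.5,1],[0,0,0,0,0,1,1],[0,0,0,0,0,1.5,1],[0,0,0,0,0,2,1],[0,0,0,0,0,2,1]],
])

```text
time: 13.97
tool_pos: [501.3, 203.4, 73.0]
tcp_rot: [3.142, 0.002, -0.545]
contact_force: [-0.5, 0.1, -0.2]
grip_width: 20.3
```

Emit:
send_rows([
  [[0,0,0,0,0,0.5,1],[0,0,0,0,0,1,1],[0,0,0,0,0,1.5,1],[0,0,0,0,0,1.5,1]],
])

```text
time: 14.3
tool_pos: [501.3, 203.4, 71.5]
tcp_rot: [-3.142, 0.002, -0.545]
contact_force: [-1.1, 0.5, 0.8]
grip_width: 19.9
```

Emit:
send_rows([
  [[0,0,0,0,0,0.5,1],[0,0,0,0,0,1,1],[0,0,0,0,0,1.5,1],[0,0,0,0,0,1.5,1]],
])

```text
time: 14.63
tool_pos: [501.3, 203.4, 70.0]
tcp_rot: [-3.142, 0.002, -0.546]
contact_force: [0.0, 0.1, 1.7]
grip_width: 19.8
```

Emit:
send_rows([
  [[0,0,0,0,0,0.5,1],[0,0,0,0,0,1,1],[0,0,0,0,0,1.5,1],[0,0,0,0,0,1.5,1]],
])

```text
time: 14.97
tool_pos: [501.3, 203.4, 68.5]
tcp_rot: [-3.142, 0.002, -0.545]
contact_force: [-0.6, 0.4, 1.9]
grip_width: 19.9
```

Emit:
send_rows([
  [[0,0,0,0,0,0.5,1],[0,0,0,0,0,1,1],[0,0,0,0,0,1.5,1],[0,0,0,0,0,1.5,1]],
])

```text
time: 15.3
tool_pos: [501.4, 203.4, 67.1]
tcp_rot: [-3.142, 0.001, -0.546]
contact_force: [-1.1, 0.8, 3.1]
grip_width: 20.0
```

Emit:
send_rows([
  [[0,0,0,0,0,0.5,1],[0,0,0,0,0,1,1],[0,0,0,0,0,1.5,1],[0,0,0,0,0,1.5,1]],
])

```text
time: 15.63
tool_pos: [501.5, 203.4, 65.7]
tcp_rot: [-3.141, 0.001, -0.545]
contact_force: [-0.8, -1.0, 4.1]
grip_width: 20.0
```

Emit:
send_rows([
  [[0,0,0,0,0,0.5,1],[0,0,0,0,0,1,1],[0,0,0,0,0,1.5,1],[0,0,0,0,0,1.5,1]],
])

```text
time: 15.97
tool_pos: [501.7, 203.4, 64.6]
tcp_rot: [-3.141, 0.001, -0.545]
contact_force: [-1.5, -1.3, 7.6]
grip_width: 19.8
```

Emit:
send_rows([
  [[0,0,0,0,0,0.4,1],[0,0,0,0,0,0.8,1],[0,0,0,0,0,0.8,1]],
])

```text
time: 16.22
tool_pos: [501.8, 203.5, 64.1]
tcp_rot: [-3.141, 0.0, -0.545]
contact_force: [-1.1, -0.8, 10.5]
grip_width: 20.0
```

Emit:
send_rows([
  [[0,0,0,0,0,0.4,1],[0,0,0,0,0,0.8,1],[0,0,0,0,0,0.8,1]],
])

```text
time: 16.47
tool_pos: [501.9, 203.5, 63.4]
tcp_rot: [-3.14, 0.0, -0.546]
contact_force: [-0.9, -1.4, 10.6]
grip_width: 19.5
```

```bash
python3 look.py w13
```

```text
16.6167 [501.925 203.505  63.461] [-3.14   0.    -0.546] [-1.539 -1.698 10.265] [-0.018  0.465  0.031] 19.98168593882781
247 246
```

View pics/w13a.png

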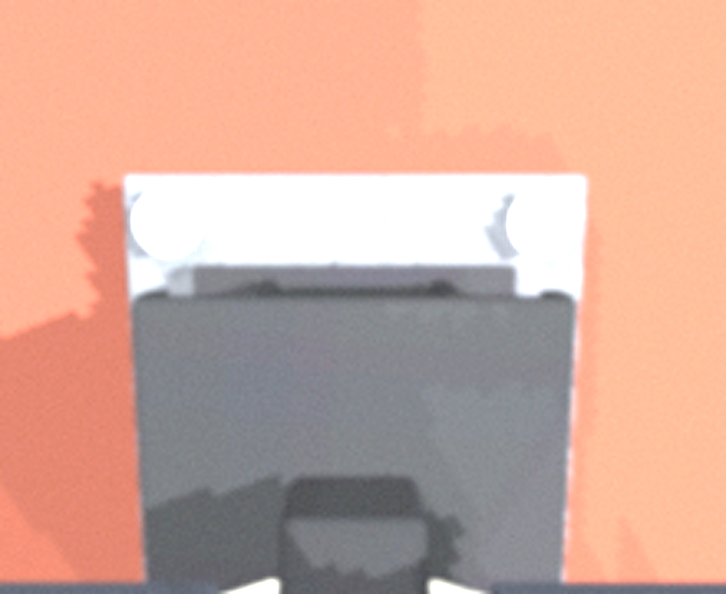

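View pics/w13s.png

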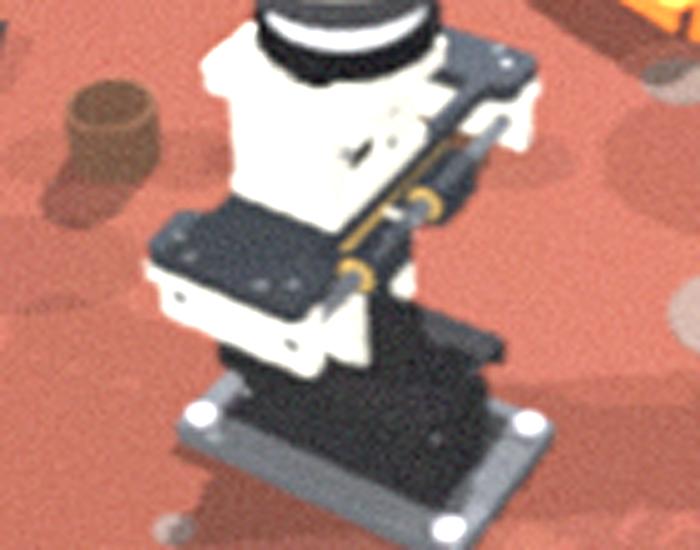

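Emit:
send_rows([
  [[0,0,0,0,0,0.4,1],[0,0,0,0,0,0.8,1],[0,0,0,0,0,0.8,1]],
])

```text
time: 16.97
tool_pos: [502.0, 203.6, 62.7]
tcp_rot: [-3.14, 0.0, -0.545]
contact_force: [-1.7, -0.7, 10.5]
grip_width: 19.7
```

Emit:
send_rows([
  [[0,0,0,0,0,0.4,1],[0,0,0,0,0,0.8,1],[0,0,0,0,0,0.8,1]],
])

```text
time: 17.22
tool_pos: [501.8, 203.7, 61.5]
tcp_rot: [-3.14, 0.001, -0.546]
contact_force: [-0.4, 0.6, 4.1]
grip_width: 19.6
```

Emit:
send_rows([
  [[0,0,0,0,0,0.4,1],[0,0,0,0,0,0.8,1],[0,0,0,0,0,0.8,1]],
])

```text
time: 17.47
tool_pos: [501.4, 203.6, 59.9]
tcp_rot: [-3.141, 0.001, -0.545]
contact_force: [0.3, 1.4, 2.7]
grip_width: 19.9
```

```bash
python3 look.py w14
```

```text
17.6167 [501.444 203.565  59.956] [-3.141  0.001 -0.545] [0.437 2.645 2.878] [ 0.365 -0.111  0.024] 19.89001209050074
247 246
```

View pics/w14a.png

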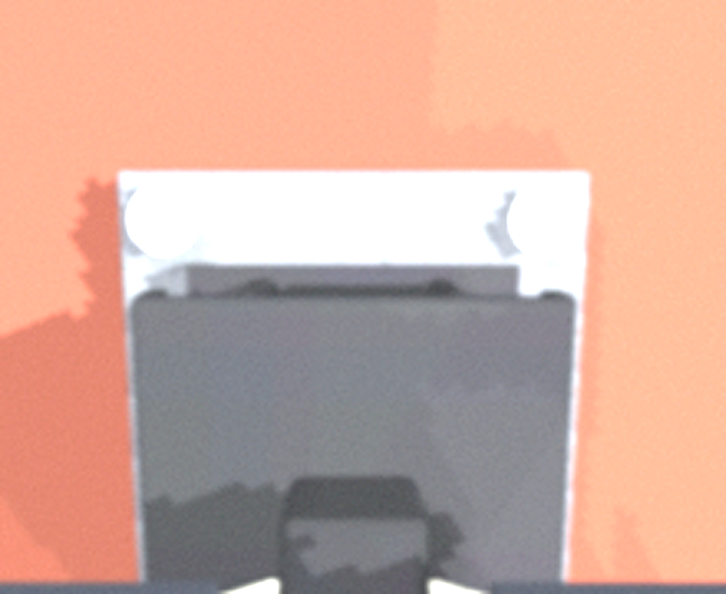

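View pics/w14s.png

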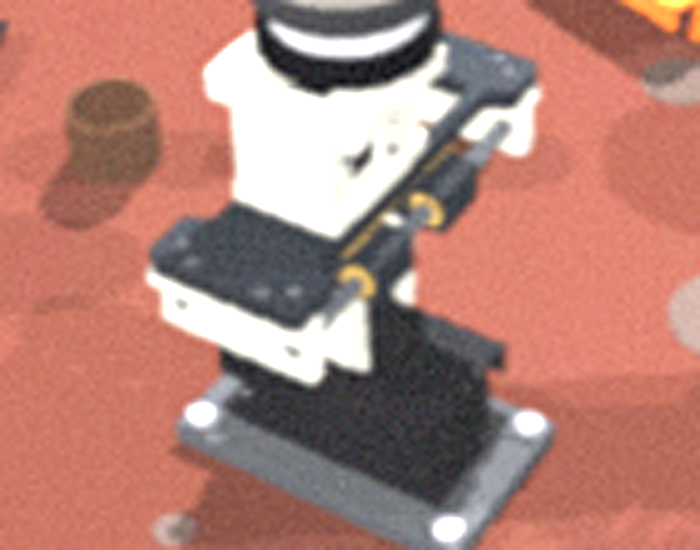

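Emit:
send_rows([
  [[0,0,0,0,0,0.4,1],[0,0,0,0,0,0.8,1],[0,0,0,0,0,0.8,1]],
])

```text
time: 17.97
tool_pos: [501.5, 203.6, 59.2]
tcp_rot: [-3.141, 0.001, -0.546]
contact_force: [0.6, 2.1, 2.8]
grip_width: 19.8
```

Emit:
send_rows([
  [[0,0,0,0,0,0.4,1],[0,0,0,0,0,0.8,1],[0,0,0,0,0,0.8,1]],
])

```text
time: 18.22
tool_pos: [501.4, 203.6, 58.5]
tcp_rot: [-3.141, 0.001, -0.545]
contact_force: [1.1, 2.5, 4.0]
grip_width: 20.2
```

Emit:
send_rows([
  [[0,0,0,0,0,0.4,1],[0,0,0,0,0,0.8,1],[0,0,0,0,0,0.8,1]],
])

```text
time: 18.47
tool_pos: [501.4, 203.6, 57.7]
tcp_rot: [-3.141, 0.001, -0.545]
contact_force: [0.3, 2.9, 5.7]
grip_width: 20.2
```

Emit:
send_rows([
  [[0,0,0,0,0,0.4,1],[0,0,0,0,0,0.8,1],[0,0,0,0,0,0.8,1]],
])

```text
time: 18.72
tool_pos: [501.4, 203.5, 57.7]
tcp_rot: [-3.141, 0.001, -0.545]
contact_force: [-1.0, 2.3, 9.9]
grip_width: 19.3
```

Emit:
send_rows([
  [[0,0,0,0,0,0.4,1],[0,0,0,0,0,0.8,1],[0,0,0,0,0,0.8,1]],
])

```text
time: 18.97
tool_pos: [501.5, 203.5, 57.6]
tcp_rot: [-3.141, 0.001, -0.545]
contact_force: [-3.2, 2.0, 18.1]
grip_width: 19.9
```

Emit:
send_rows([
  [[0,0,0,0,0,0.4,1],[0,0,0,0,0,0.8,1],[0,0,0,0,0,0.8,1]],
])

```text
time: 19.22
tool_pos: [501.5, 203.6, 57.6]
tcp_rot: [-3.141, 0.001, -0.545]
contact_force: [-5.6, -0.1, 23.5]
grip_width: 20.0
```

Emit:
send_rows([
  [[0,0,0,0,0,-1,1],[0,0,0,0,0,-2,1],[0,0,0,0,0,-3,1],[0,0,0,0,0,-3,1]],
])

```text
time: 19.55
tool_pos: [501.4, 203.5, 58.4]
tcp_rot: [-3.141, 0.001, -0.545]
contact_force: [1.1, 2.8, 4.2]
grip_width: 19.9
```

Emit:
send_rows([
  [[0,0,0,0,0,-1,1],[0,0,0,0,0,-2,1],[0,0,0,0,0,-3,1],[0,0,0,0,0,-3,1]],
])

```text
time: 19.88
tool_pos: [501.1, 203.2, 61.1]
tcp_rot: [3.141, 0.002, -0.545]
contact_force: [1.5, 1.5, 2.1]
grip_width: 19.8
```

```bash
python3 look.py w15
```

```text
20.0333 [501.087 203.149  61.01 ] [ 3.141  0.002 -0.545] [0.404 0.185 1.629] [ 0.246 -0.331  0.033] 20.244093787340383
247 246
```

View pics/w15s.png

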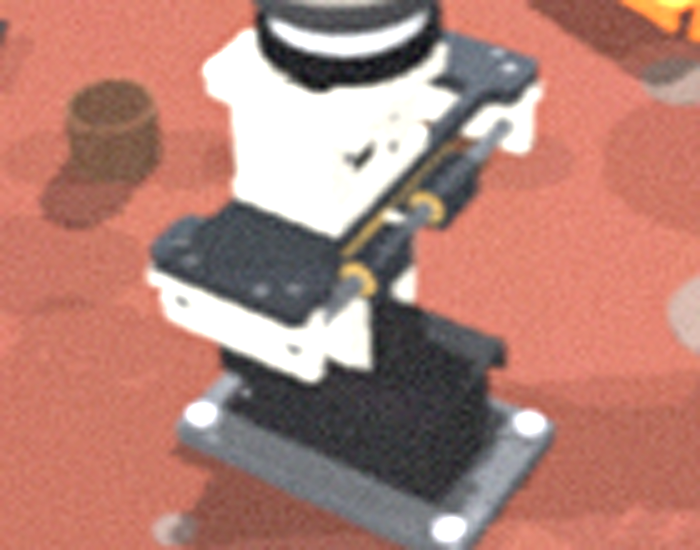

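Emit:
send_rows([
  [[0,0,0,0,0,-1,1],[0,0,0,0,0,-2,1],[0,0,0,0,0,-3,1],[0,0,0,0,0,-3,1]],
])

```text
time: 20.47
tool_pos: [500.8, 203.2, 64.1]
tcp_rot: [3.141, 0.002, -0.545]
contact_force: [0.3, 0.4, -0.3]
grip_width: 19.7
```

Emit:
send_rows([
  [[0,0,0,0,0,-1,1],[0,0,0,0,0,-2,1],[0,0,0,0,0,-2.5,1],[0,0,0,0,0,-2.5,1]],
])

```text
time: 20.8
tool_pos: [501.0, 203.4, 66.6]
tcp_rot: [3.141, 0.002, -0.545]
contact_force: [-1.0, -0.6, -0.9]
grip_width: 19.6
```

```bash
python3 look.py w16
```

```text
20.95 [501.104 203.414  66.623] [ 3.141  0.002 -0.545] [-0.552 -0.272 -1.379] [0.095 0.046 0.023] 19.557995235431644
247 246
```

View pics/w16s.png

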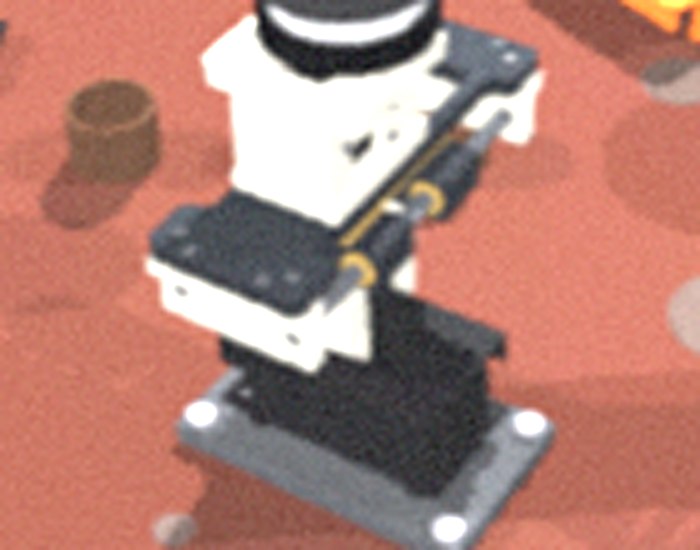

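Emit:
send_rows([
  [[0,0,0,0,0,-1,1],[0,0,0,0,0,-2,1],[0,0,0,0,0,-2,1],[0,0,0,0,0,-2,1]],
])

```text
time: 21.38
tool_pos: [501.1, 203.4, 68.7]
tcp_rot: [3.141, 0.002, -0.545]
contact_force: [-0.3, 0.5, -2.5]
grip_width: 19.9
```

```bash
python3 look.py w17
```

```text
21.5333 [501.113 203.406  68.621] [ 3.141  0.002 -0.545] [-0.673  0.517 -3.271] [0.145 0.071 0.012] 19.840543437339885
247 246
```

View pics/w17s.png

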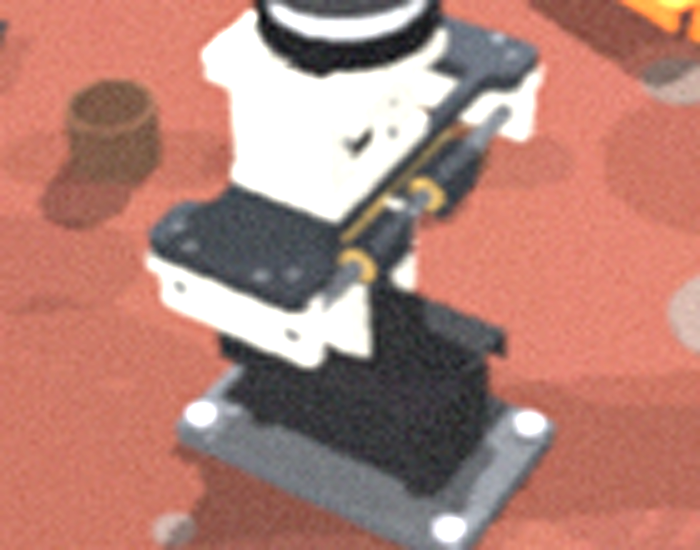

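View pics/w17a.png

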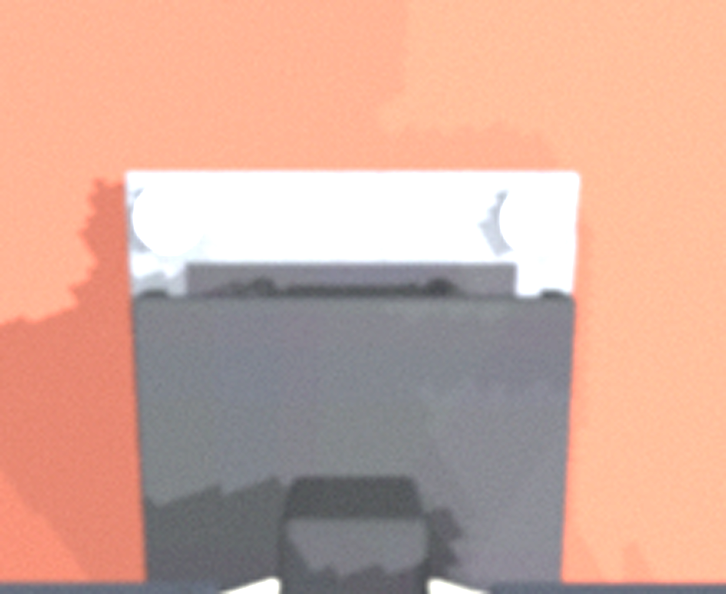

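Emit:
send_rows([
  [[0,0,0,0,0,1,1],[0,0,0,0,0,2.3,1],[0,0,0,0,0,2.3,1],[0,0,0,0,0,2.3,1]],
])

```text
time: 21.97
tool_pos: [501.5, 203.4, 66.5]
tcp_rot: [-3.141, 0.001, -0.546]
contact_force: [0.4, -0.4, -2.5]
grip_width: 19.9
```

Emit:
send_rows([
  [[0,0,0,0,0,0,0.4],[0,0,0,0,0,0,0.3],[0,0,0,0,0,0,0.1],[0,0,0,0,0,0,-0.2],[0,0,0,0,0,0,-0.3]],
])

```text
time: 22.38
tool_pos: [501.4, 203.4, 66.5]
tcp_rot: [-3.141, 0.001, -0.545]
contact_force: [-0.3, 0.5, 0.3]
grip_width: 47.5
```

Emit:
send_rows([
  [[0,0,0,0,0,0,-0.3],[0,0,0,0,0,0,-0.3],[0,0,0,0,0,0,-0.3],[0,0,0,0,0,0,-0.3],[0,0,0,0,0,0,-0.3]],
])

```text
time: 22.8
tool_pos: [501.3, 203.4, 66.4]
tcp_rot: [3.142, 0.002, -0.545]
contact_force: [-0.0, 0.6, -0.7]
grip_width: 59.6
```

Released. Retreating straight up, then stepping back to inspect.

Emit:
send_rows([
  [[0,0,0,0,0,-10,-0.3],[0,0,0,0,0,-30,-0.3],[0,0,0,0,0,-60,-0.3],[0,0,0,0,0,-90,-0.3],[0,0,0,0,0,-120,-0.3]],
])

```text
time: 23.22
tool_pos: [501.2, 203.2, 188.4]
tcp_rot: [3.141, 0.002, -0.545]
contact_force: [-0.2, -0.2, -0.3]
grip_width: 59.6
```

Emit:
send_rows([
  [[0,0,0,-15,-20,-10,-0.3],[0,0,0,-40,-40,-20,-0.3],[0,0,0,-65,-60,-30,-0.3],[0,0,0,-75,-70,-30,-0.3],[0,0,0,-75,-70,-30,-0.3]],
])

```text
time: 23.63
tool_pos: [472.8, 304.9, 218.1]
tcp_rot: [-3.139, 0.001, -0.542]
contact_force: [0.0, -0.0, 0.4]
grip_width: 59.9
```

```bash
python3 look.py w18
python3 - <<'E'
from h import *
im=snap('wrist','w18f.png',s=1.5)
E
```

```text
23.7833 [473.645 301.426 216.623] [ 3.141  0.001 -0.545] [1.26  0.663 0.743] [ 0.069  0.049 -0.012] 59.41878634719452
247 246
```

View pics/w18f.png

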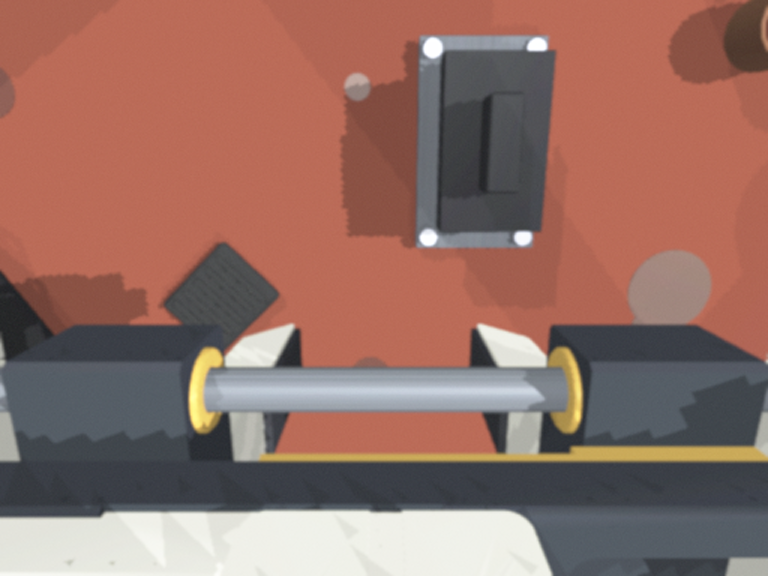

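View pics/w18s.png

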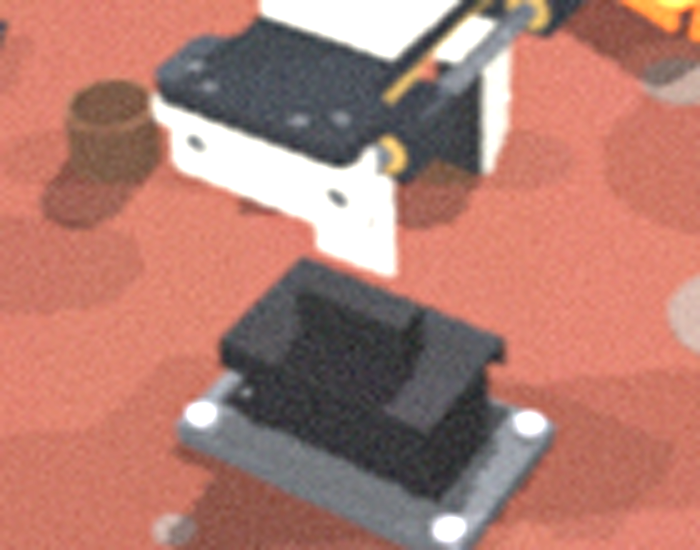

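Run:
```python
from h import *
from scipy.optimize import least_squares
np.set_printoptions(precision=2,suppress=True)
for i in range(4): capture('side')
W=camera_model('wrist'); im=capture('wrist'); o=get_obs(); print(o['tool_pos'],o['time'])
c=cv2.resize(im[10:180,260:390],None,fx=3.5,fy=3.5,interpolation=2); cv2.imwrite('pics/w19.png',np.clip(c*2.,0,255).astype(np.uint8)[:,:,::-1])
np.savez('w19.npz',im=im,W=W['world_to_cam'],K=W['K'])
```

```text
[473.85 301.62 216.45] 24.1833
```

View pics/w19.png

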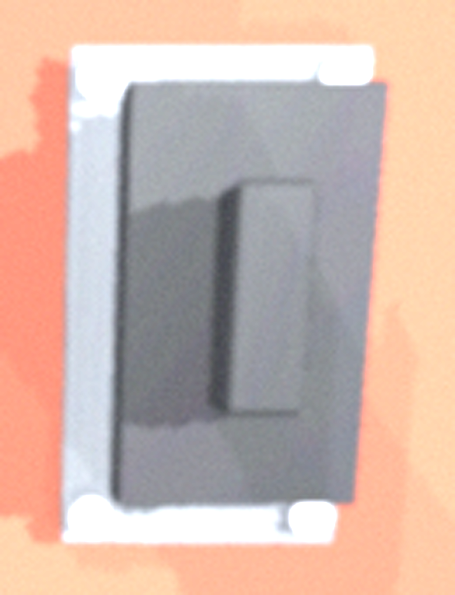

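Run:
```python
from h import *
from scipy.optimize import least_squares
np.set_printoptions(precision=2,suppress=True)
d=np.load('w19.npz');W={'K':d['K'],'world_to_cam':d['W']}
f=lambda x,y:np.array([10+y/3.5-.4,260+x/3.5-.4])
obs=[(f(131,85),(55,33.5,0)),(f(386,84),(55,-33.5,0)),(f(354,502),(-55,-33.5,0)),(f(116,500),(-55,33.5,0)),
(f(238,183),(28,10,26)),(f(315,183),(28,-10,26)),(f(298,411),(-28,-10,26)),(f(230,410),(-28,10,26))]
def F(p):
    Rm=R.from_euler('xyz',[p[4] if len(p)>4 else 0,p[5] if len(p)>4 else 0,p[3]])
    return np.concatenate([proj(W,p[:3]+Rm.apply(m))-rc for rc,m in obs])
for x0 in ([502,203,64,-.545],[502,203,64,-.545,0,0]):
    r=least_squares(F,x0);print(r.x,np.degrees(r.x[3:]));print(r.fun.reshape(-1,2).T)
P=[atz(W,f(*q),8) for q in ((72,45),(374,45),(333,542),(62,542))];e=P[0]-P[3]+P[1]-P[2];print('plate',np.mean(P,0),np.degrees(np.arctan2(e[1],e[0])),np.linalg.norm(P[0]-P[1]),np.linalg.norm(P[0]-P[3]))
```

```text
[502.67 202.99  54.4   -0.55] [-31.29]
[[ 0.05  0.27 -0.44  0.16 -0.37 -0.39  0.22  0.52]
 [ 0.2   0.01 -0.6   1.04 -0.51  0.62  0.93 -1.64]]
[502.68 203.06  54.48  -0.55   0.     0.  ] [-31.3    0.25   0.12]
[[ 0.03  0.35 -0.41  0.22 -0.43 -0.42  0.2   0.49]
 [ 0.16 -0.12 -0.68  0.99 -0.44  0.67  1.   -1.56]]
plate [503.13 204.41   8.  ] -31.511548234665607 90.34724019081577 150.8724921026158
```

```bash
python3 -c "
from plant import *
print(close_job())"
```

```text
the job is handed in; nothing more can be done
None
```

The black cover is on the relay box and pressed home, and the job was handed in at about 24 s of the 64 s allowed. No verdict is reported, so these are my own checks.

- **Placing:** I gripped the cover by its rib and lined it up over the box using the wrist camera. I lowered it between the guide posts with no sideways force that I could measure.
- **Snap:** Net pressing force climbed to about 12 N, then dropped clearly as the clips went under the lips. I then pressed on to the hard stop. The most the wrist sensor showed at the end of any step was 23.5 N, about 25 N net; I did not read the force within a step.
- **Latched:** Before letting go I pulled up 2 mm. The pull rose by about 2 N with almost no twist, which means the box was being lifted along with the cover.
- **Final pose:** After release and retreat, the deck's fitted tilt is about 0.1 to 0.3 degrees. It is centred within about 1.5 mm of the box plate and lined up to about 0.2 degrees.
- **Bystanders:** I saw no contact with anything else, and the pedal pad and nearest sleeve look undisturbed. I did not re-measure all eight items.

**What disagreed:**
- The wrist camera's calibration was about 1.4 mm off sideways, so I lined the cover up relative to the box in the same image.
- Estimates of the rim height ranged from about 50 mm (from the final camera fit of the cover) to 62 mm (from contact). The fit is weak in height, so I relied on the force readings instead.

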